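Clamp a microscope stage insert with its slotted eccentric

ROBOT

A 6-joint arm with a two-finger parallel gripper is mounted at the origin on the work surface. World frame = base frame: x ahead of the robot, y to its left, z up, the work surface at z = 0. Lengths are in m, angles in rad, forces in N, time in s.
With the tool pointing down it reaches from about 0.375 to 0.9 m from the base axis. Payload 3.1 kg.
Tool frame: the origin (TCP) lies at the very end of the fingers, on their centre line; the grasp point (between the pads) lies 19 mm behind it; z points along the fingers, y is the direction in which the jaws open and shut (so a half turn about z gives the same grasp; the last joint's range is limited). The gripper opens to 85 mm and grips with 20 to 120 N. Pads are 22 mm wide; open, the fingers measure 114 mm over their backs; the gripper's body (76 mm by 85 mm) begins 54 mm behind the grasp point. The pads swing forward as they close: fully open they stand 13 mm farther back than shut.
Start: joints at [-1.419, 0.527, 1.433, -0, 1.181, -0.178], TCP at [0.203, -0.591, 0.231] pointing down, gripper open.
Joint ranges: [-3.08, 3.08], [-0.75, 2.2], [0.22, 2.44], [-1.43, 4.57], [0, 2.65], [-2.85, 2.85]. Speed limits (rad/s): [2.79, 2.79, 3.14, 3.14, 3.14, 3.14].

INTERFACE

Orientations are given as a unit quaternion [x, y, z, w].
In Python, from station import * gives the robot as it stands.
- The arm moves only by the tool jog_arm, never from a script. Its argument "motion" is a list of rows, each a list of 5 numbers: the shift along the world's x, y, z in cm, then the turn about the world's z in degrees, then the closure in counts, from 0 (fully open) to 255 (shut). In form: [[tx, ty, tz, yaw, jaw], ...]. A call has 1 to 10 rows; each row shifts and turns the pose as measured when the row begins; what a row does not reach is not made up. A row lasts 1/12 s, in which the tool goes at most 41.7 mm and 7.16 degrees, less where a joint would pass 70% of its speed; a pose out of reach is approached as far as the arm can. A call with a gripper value outside its range is refused whole. The fingers move at their own pace and stop on an object; "squeeze" is the grip in N (left out, the last holds). Time passes only in rows, so rows that do not move let the fingers close. It gives the time, the measured TCP pose, the force and the opening at its end, in the units of the state.
- sense(): the state, without advancing time (a new reading comes with each control period).
- snapshot(name): name is "side" or "top" or "wrist"; returns a dict with "img" (384x512x3 uint8, red, green, blue), "depth" (384x512 float32, m along the optical axis (not along the pixel's ray), 0 where there is no reading), "intrinsics" (3x3 intrinsics, pixels), "eye" and "attitude" of the camera in the world. Camera axes: x right, y down, z forward; pixel columns grow to the right and rows downward; lengths in m; the calibration is good to about 2 mm. A picture is of the moment at which its call begins.
- sign_off(): hands the job in, once; it reports no verdict.
The state is a dict: "t": time; "q": joint angles; "qd": joint speeds; "tau": joint torques, N m; "tcp_pos": TCP position; "tool_rot": TCP orientation; "force": force on the tool from outside, world axes, zero at the start; "ft_torque": the same for the moment, N m; "finger_gap": opening from 0.0 (shut) to 1.0 (fully open).
Only numpy, scipy, OpenCV 4.12 (cv2) and the standard library are available. Lean on these libraries where they do the work, as an engineer would, in place of code of your own. Each camera call takes 0.05 s, during which the arm holds its last target.

TASK

The specimen insert lies loose on the microscope stage. Take the flat driver from its stand, seat its blade fully in the slotted head of the brass eccentric and turn the eccentric clockwise with it until the insert is clamped snugly against the locating bar; do not force it, and keep the gripper off the stage and the blade off the insert. Then put the driver back in its stand, upright and fully down, leaving the insert clamped and the other things on the bench where they are.

Things in the scene. Friction and masses are not known exactly. Their poses are not given: they have to be found in the camera images.
- stage: Dark grey XY stage of an inverted microscope, fixed on rubber feet on the bench. Its top plate is 200 (x) x 250 (y) mm, its upper face 76 mm above the bench. Origin at bench level, 5 mm beyond the plate's middle along +x, under the middle of the specimen opening; z up. The eccentric is on its -x side, the locating bar on its +x side, low aluminium guide strips (7 mm high) 1.5 mm clear of the insert on its two y sides.
- slot (a point): Middle of the floor of the slot in the eccentric's steel cheese head, on its turning axis, 13 mm above the stage's face. The head is 18 mm across and its top lies 4 mm above this point; the slot is 3.2 mm wide, 4 mm deep and open at both ends. x runs along the slot (towards the lobe), z up. The axis is 72.5 mm to the -x side of the stage's origin.
- eccentric (a joint): Angle of the eccentric in rad, clockwise from above positive, 0 to 2; starts at 0 to 0.35. Runs free at about 0.1 N m and stays where it is left. It comes up tight somewhere from 0.9 to 1.4, as the bar is set; then the torque on the driver climbs within a few hundredths of a rad: 0.19 to 0.28 N m is snug, over 0.35 forced. The blade has about 0.1 rad of play in the slot each way.
- cam (a point): Centre of the top of the brass disc that forms the eccentric, 28 mm across, 8 mm thick, under the slotted head. It is set 6 mm off the turning axis, along the slot; a black dot marks the lobe. Turned clockwise the lobe swings towards the insert (+x of the stage) and pushes it against the bar.
- insert: Grey aluminium specimen insert, 110 (x) x 160 (y) x 10 mm, about 0.3 kg, with a glass slide in its middle; lies loose on the stage, 0.8 to 1.8 mm short of the bar. Origin at the centre of its underside.
- locating_bar: Aluminium locating bar fixed on the stage's face on the insert's +x side, 12 (x) x 120 (y) x 9 mm, with two dark screws; its setting along the stage's x differs by up to 1 mm either way. Origin at the centre of its underside; the insert bears on its -x face, 6 mm from the origin. Its face gives a little.
- driver: Flat driver, 155 mm long, about 0.12 kg, standing upright in its stand. Steel blade 12 mm wide (along x) and 2 mm thick (along y), 12 mm tall; round shaft 7 mm across up to 70 mm above the tip; then a square orange handle, 22 x 22 mm with flats facing x and y, from 70 to 155 mm above the tip. Origin at the blade's tip, z along the driver to the handle.
- driver_tip (a point): Middle of the end of the driver's blade; axes as the driver's.
- stand: Grey block, 64 x 64 x 78 mm, fixed on the bench, with one round hole 18 mm across and 74 mm deep in its top. The driver's blade and shaft go in and the shoulder of its handle rests on the top. Origin at the centre of its underside.
- stand_hole (a point): Centre of the mouth of the stand's hole, 78 mm above the bench. With the driver fully down its tip is 70 mm below this point.
- slide_box: Blue slide box with a white lid, 84 x 98 x 30 mm, 0.3 kg; leave it where it is. Origin at the centre of its underside.
- objective: Spare steel objective lens standing on the bench, 33 mm across, 56 mm tall, with a blue ring; leave it where it is. Origin at the centre of its underside.
- vial: Small glass vial with a white cap, 24 mm across, 52 mm tall; leave it where it is. Origin at the centre of its underside.
There are look-alikes about, which are no part of the job. What is meant by the driver is not purple or white, and is the larger of those in its own colour.

How it is judged:
On the way, in this order (a step that is already met when the one before it is completed fails the run):
1. the driver is lifted clear of its stand (z of driver_tip in the frame of stand_hole above 0.005 m), for 0.1 s.
2. the blade is seated in the slot, down to its floor (z of driver_tip in the frame of slot below 0.002 m and horizontal distance between driver_tip and slot below 0.005 m), for 0.2 s.
3. the insert is clamped against the bar while the blade is seated in the slot (all of step 2 and contact force between insert and locating_bar above 4 N), for 0.2 s.
At the end, for the whole second after the job is handed in: The insert lies flat and bears on the locating bar with over 4 N, held by the eccentric alone; the driver stands at rest in its stand, upright within 0.1 rad, its tip at least 66 mm down the hole and within 8 mm of its axis (contact force between insert and locating_bar above 4 N and angle between insert's own z axis and vertical below 0.03 rad and z of driver_tip in the frame of stand_hole below -0.066 m and horizontal distance between driver_tip and stand_hole below 0.008 m and angle between driver's own z axis and vertical below 0.1 rad and linear speed of driver below 0.02 m/s); the robot touches nothing.
It fails at once if the insert is forced against the bar (contact force between insert and locating_bar above 25 N).
It fails at once if the driver is forced against the eccentric or the stage, or presses on the insert (contact force between driver and stage above 80 N or contact force between driver and insert above 10 N).
It fails at once if the eccentric is turned without the blade seated in its slot (velocity of joint eccentric above 0.3 rad/s and distance between driver_tip and slot above 0.007 m).
It fails at once if the gripper touches the stage or the insert (contact force between the fingers and stage above 2 N or contact force between the fingers and insert above 2 N).
It fails at once if the slide box, the objective or the vial is moved (distance of any of slide_box, objective, vial from where it was at the start of the episode above 0.012 m).
It also fails if it takes over 72 s, if anything falls off the work surface, if the arm or the gripper's body presses on something with over 40 N, if the wrist force passes 120 N, or if a joint passes its speed limit or range.

## Working session

There is one attempt and no reset: what is moved stays moved. The work goes in short steps, Python scripts to look and compute and a tool call to move; the robot and the scene stay as the last step left them, time stands still between calls to the robot, and variables do not carry over. Pictures are saved under pics/ and viewed, and the job is handed in when it is done.

Besides the shell and the picture viewer there is one more tool, called after "Request:" by a JSON object that holds its "method" and its "body". jog_arm: Moves the arm, as the interface text tells. Its arguments: {"type":"object","properties":{"motion":{"type":"array","items":{"type":"array","items":{"type":"number"}}},"squeeze":{"type":"number"}},"required":["motion"]}

```bash
mkdir -p pics
cat > h.py <<'E'
from station import *
import numpy as np, cv2
from scipy.spatial.transform import Rotation as R
def snap(n,f):
    s=snapshot(n); cv2.imwrite('pics/'+f+'.png',s['img'][:,:,::-1]); np.savez('pics/'+f+'.npz',**{k:np.array(v) for k,v in s.items()}); return s
def load(f): return dict(np.load('pics/'+f+'.npz'))
def att(s):
    a=np.array(s['attitude']); return a if a.shape==(3,3) else R.from_quat(a).as_matrix()
def px(s,u,v,z=None):
    K=np.array(s['intrinsics']); r=np.array([(u-K[0,2])/K[0,0],(v-K[1,2])/K[1,1],1.]); A=att(s); e=np.array(s['eye'])
    if z is None:
        d=s['depth'][int(round(v)),int(round(u))]; return e+A@(r*d)
    w=A@r; return e+w*(z-e[2])/w[2]
def crop(f,u0,v0,u1,v1,k,o):
    im=cv2.imread('pics/'+f+'.png')[v0:v1,u0:u1]; cv2.imwrite('pics/'+o+'.png',cv2.resize(im,None,fx=k,fy=k,interpolation=cv2.INTER_CUBIC))
E
python3 - <<'E'
from h import *
for n in ['side','top','wrist']:
    s=snap(n,n+'0'); print(n,s['eye'],s['attitude'],s['intrinsics'])
print(sense())
E
```

```text
side [-0.0231693   0.58506029  0.78619729] [-0.37803026  0.82359991 -0.38562705  0.17340151] [[456.53251236   0.         249.73179155]
 [  0.         456.53251236 193.01609852]
 [  0.           0.           1.        ]]
top [0.48233338 0.02261554 1.103386  ] [ 0.7088296  -0.70365267  0.02820933 -0.04046913] [[449.42498769   0.         265.44748154]
 [  0.         449.42498769 189.19749695]
 [  0.           0.           1.        ]]
wrist [ 0.26682682 -0.56905561  0.3733338 ] [ 0.80641244 -0.57552374 -0.07968782  0.11009659] [[333.36421504   0.         256.51812767]
 [  0.         333.36421504 189.12767603]
 [  0.           0.           1.        ]]
{'t': 0.15, 'q': array([-1.41849128e+00,  5.28286326e-01,  1.43359678e+00,  2.50771633e-05,
        1.18139262e+00, -1.78487487e-01]), 'qd': array([ 0.00201393, -0.00089305, -0.00521991, -0.00177493,  0.0013072 ,
        0.00078678]), 'tau': array([ 3.54940694e-04, -4.42744088e+01, -1.78275418e+01, -2.30272435e-04,
        5.64275877e-03,  4.06541659e-06]), 'tcp_pos': array([ 0.20295419, -0.59055981,  0.23054127]), 'tool_rot': array([ 9.86353626e-01,  1.64638442e-01,  2.26113055e-05, -8.41312437e-04]), 'force': array([-0.28210045,  0.00511655, -0.69322072]), 'ft_torque': array([-0.01272646, -0.0569204 ,  0.04838182]), 'finger_gap': 0.9966575500337596}
```

View pics/top0.png

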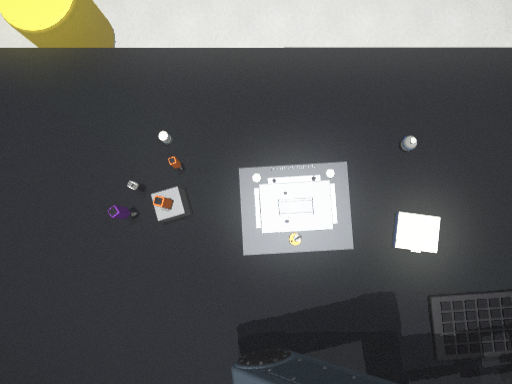

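View pics/side0.png

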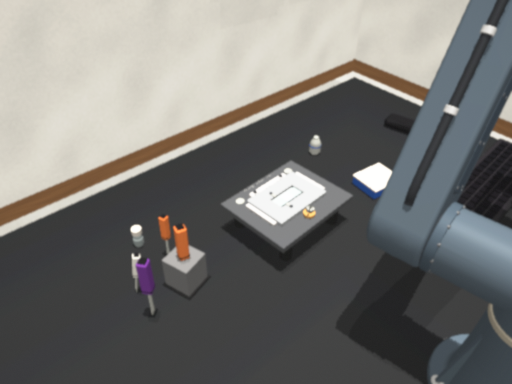

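View pics/wrist0.png

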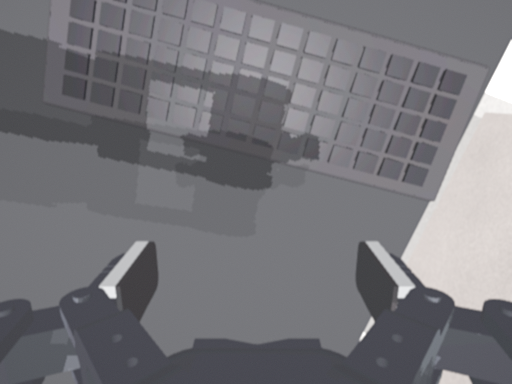

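Run:
```python
from h import *
crop('top0',95,120,215,240,6,'c1')
crop('top0',230,150,360,260,6,'c2')
s=load('top0')
def P(u,v):
    print((u,v),px(s,u,v).round(4))
for p in [(158,201),(163,203),(167,205),(158,190),(182,190),(185,216),(155,218),(173,162),(242,165),(347,163),(352,250),(243,254),(295,239)]: P(*p)
```

```text
(158, 201) [0.5473 0.2648 0.1654]
(163, 203) [0.5435 0.2554 0.1602]
(167, 205) [0.5416 0.2557 0.1228]
(158, 190) [ 0.5862  0.3085 -0.0006]
(182, 190) [0.5838 0.2429 0.0285]
(185, 216) [0.522  0.238  0.0081]
(155, 218) [ 0.5169  0.314  -0.0014]
(173, 162) [0.6377 0.2462 0.1183]
(242, 165) [ 6.499e-01  1.010e-01 -6.000e-04]
(347, 163) [ 0.6555 -0.1582  0.0048]
(352, 250) [ 0.4427 -0.17   -0.0051]
(243, 254) [0.4345 0.0905 0.0769]
(295, 239) [ 0.4695 -0.0265  0.0905]
```

View pics/c1.png

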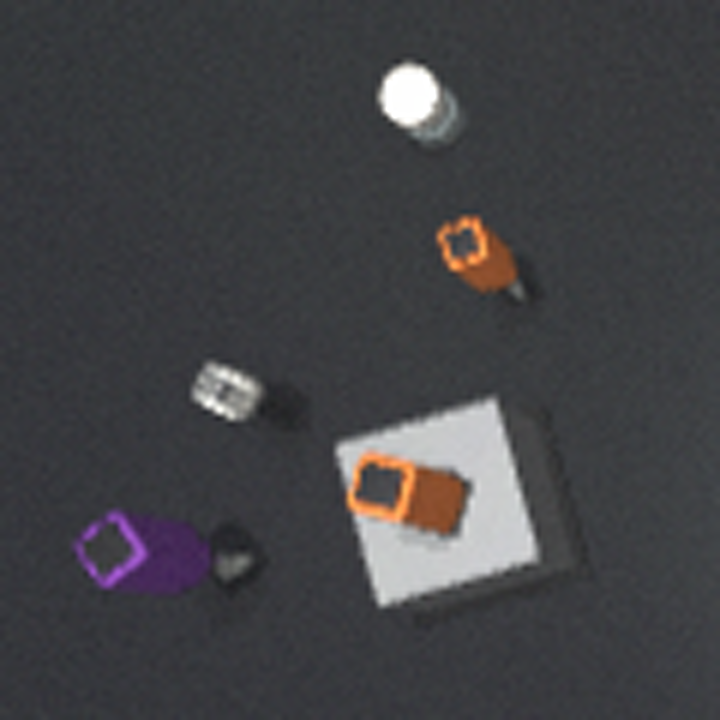

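View pics/c2.png

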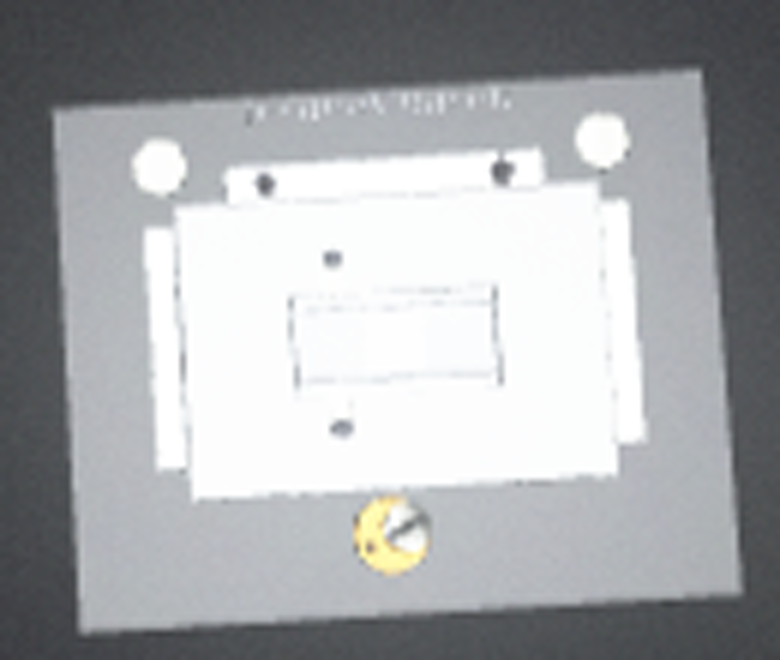

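Run:
```python
from h import *
s=load('top0')
def C(pts,u0,v0,z): return np.array([px(s,u0+(u-2.5)/6,v0+(v-2.5)/6,z) for u,v in pts])
st=C([(335,440),(497,398),(540,558),(380,607)],95,120,.078); print('stand',st.round(4),st.mean(0).round(4))
h=C([(362,452),(415,460),(405,522),(348,510)],95,120,.163); print('handle',h.round(4),h.mean(0))
e=lambda a:np.degrees(np.arctan2(a[1],a[0])).round(1)
print('stand ang',e(st[1]-st[2]),e(st[0]-st[3]),e(st[0]-st[1])-90,e(st[3]-st[2])-90)
print('handle',e(h[1]-h[2]),e(h[0]-h[3]),e(h[0]-h[1])-90,e(h[3]-h[2])-90)
g=C([(52,108),(702,70),(743,595),(80,633)],230,150,.076)
print('stage',g.round(4),g.mean(0)); print(e(g[1]-g[2]),e(g[0]-g[3]),e(g[0]-g[1])-90,e(g[3]-g[2])-90)
yaw=np.radians(np.mean([e(g[1]-g[2]),e(g[0]-g[3]),e(g[0]-g[1])-90,e(g[3]-g[2])-90])); c=g.mean(0)
ax=c[:2]+(5-72.5)/1000*np.array([np.cos(yaw),np.sin(yaw)]); print('axis',ax,np.degrees(yaw))
print('head',C([(407,526)],230,150,.093)); sl=C([(388,540),(428,515)],230,150,.093); print('slot',sl, e(sl[0]-sl[1]))
print('dot',C([(370,547)],230,150,.084))
```

```text
stand [[0.5719 0.3055 0.078 ]
 [0.5885 0.2436 0.078 ]
 [0.5273 0.2254 0.078 ]
 [0.5081 0.2861 0.078 ]] [0.549  0.2651 0.078 ]
handle [[0.5603 0.2723 0.163 ]
 [0.5576 0.2536 0.163 ]
 [0.5358 0.2564 0.163 ]
 [0.5399 0.2766 0.163 ]] [0.54839703 0.26473161 0.163     ]
stand ang 16.5 16.9 15.0 17.5
handle -7.5 -11.8 -8.200000000000003 -11.400000000000006
stage [[ 0.6322  0.1041  0.076 ]
 [ 0.6483 -0.1456  0.076 ]
 [ 0.4485 -0.1591  0.076 ]
 [ 0.432   0.0907  0.076 ]] [ 0.54025433 -0.02746589  0.076     ]
3.9 3.8 3.700000000000003 3.799999999999997
axis [ 0.47290273 -0.03193938] 3.8
head [[ 0.4734119  -0.03172216  0.093     ]]
slot [[ 0.46817362 -0.02466736  0.093     ]
 [ 0.47754911 -0.03952668  0.093     ]] 122.2
dot [[ 0.46537963 -0.01834448  0.084     ]]
```

Request:
{"method": "jog_arm", "body": {"motion": [[1.0,2.5,0.3,2,0],[1.2,3,0.3,2,0],[1.2,3,0.3,2,0],[1.2,3,0.3,2,0],[1.2,3,0.3,2,0],[1.2,3,0.3,2,0],[1.2,3,0.3,2,0],[1.2,3,0.3,2,0],[1.2,3,0.3,2,0],[1.2,3,0.3,2,0]], "squeeze": 80}}

```text
t: 0.98
tcp_pos: [0.3197, -0.2884, 0.2573]
tool_rot: [0.942, 0.336, -0.001, -0.001]
force: [-0.1, -0.2, -0.1]
finger_gap: 0.996
```

Request:
{"method": "jog_arm", "body": {"motion": [[1.2,3,0.3,2,60],[1.2,3,0.3,2,60],[1.2,3,0.3,2,60],[1.2,3,0.3,2,60],[1.2,3,0.3,2,60],[1.2,3,0.3,2,60],[1.2,3,0.3,2,60],[1.2,3,0.3,2,60],[1.2,3,0.3,2,60],[1.2,3,0.3,2,60]]}}

```text
t: 1.82
tcp_pos: [0.4406, 0.0287, 0.2887]
tool_rot: [0.866, 0.501, -0.001, -0.001]
force: [0.1, -0.9, -0.6]
finger_gap: 0.764
```

Request:
{"method": "jog_arm", "body": {"motion": [[1.2,2.6,0,2.5,90],[1.2,2.6,0,2.5,90],[1.2,2.6,0,2.5,90],[1.2,2.6,0,2.5,90],[1.2,2.6,0,2.5,90],[1.2,2.6,0,2.5,90],[1.2,2.6,0,2.5,90],[1.2,2.6,0,2.5,90],[1.0,2.0,0,0,90],[0,0,0,0,90]]}}

```text
t: 2.65
tcp_pos: [0.5494, 0.2762, 0.287]
tool_rot: [0.756, 0.654, -0.001, -0.002]
force: [-0.0, -0.1, 0.8]
finger_gap: 0.645
```

Run:
```python
from h import *
s=snap('wrist','w1'); print(s['eye'],att(s).round(3)); d=sense(); print(d['tcp_pos'],R.from_quat(d['tool_rot']).as_euler('xyz',degrees=True),d['q'],d['finger_gap'],d['force'],d['ft_torque'])
```

```text
[0.55929921 0.34272016 0.42999437] [[ 0.99  -0.137 -0.043]
 [-0.144 -0.954 -0.264]
 [-0.005  0.268 -0.963]]
[0.54818511 0.27456812 0.28671796] [-1.79674668e+02  3.41342361e-02  8.17000019e+01] [0.28140265 0.45764821 1.3942307  0.00187613 1.29513054 0.42575108] 0.6457941917588386 [-0.52637771 -0.63437847 -0.77539296] [ 0.00035054 -0.04769699  0.00975733]
```

View pics/w1.png

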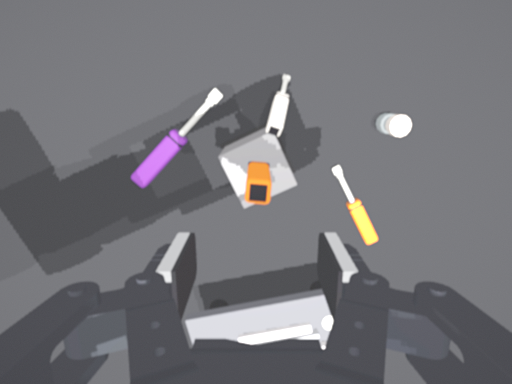

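Run:
```python
from h import *
crop('w1',205,120,315,220,7,'c3')
```

```text
(no output)
```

View pics/c3.png

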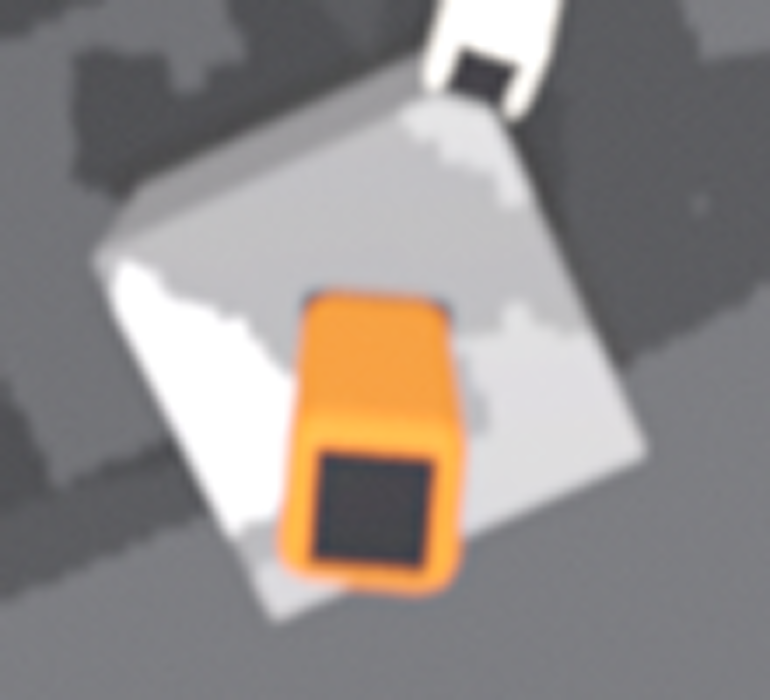

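Run:
```python
from h import *
s=load('w1')
def C(pts,u0,v0,z,k=7): return np.array([px(s,u0+(u-3)/k,v0+(v-3)/k,z) for u,v in pts])
e=lambda a:np.degrees(np.arctan2(a[1],a[0])).round(1)
h=C([(314,450),(437,457),(425,570),(310,558)],205,120,.163); print(h.round(4),h.mean(0),e(h[1]-h[0]),e(h[2]-h[3]),e(h[1]-h[2])-90,e(h[0]-h[3])-90)
print(np.linalg.norm(h[1]-h[0]))
g=C([(95,255),(455,100),(648,452),(275,620)],205,120,.078); print(g.round(4),g.mean(0))
```

```text
[[0.5421 0.2748 0.163 ]
 [0.5564 0.2719 0.163 ]
 [0.5531 0.2582 0.163 ]
 [0.5397 0.2617 0.163 ]] [0.54782129 0.2666564  0.163     ] -11.6 -14.4 -13.700000000000003 -10.700000000000003
0.014573117546452567
[[0.5082 0.2883 0.078 ]
 [0.5657 0.3037 0.078 ]
 [0.5881 0.2455 0.078 ]
 [0.5263 0.2265 0.078 ]] [0.54708707 0.26599455 0.078     ]
```

Request:
{"method": "jog_arm", "body": {"motion": [[0,-0.5,-0.5,-1.5,110],[0,-0.4,-1,-1.2,110],[0,0,-2.5,0,110],[0,0,-2.5,0,110],[0,0,-2.5,0,110],[0,0,-2.5,0,110],[0,0,-2,0,110],[0,0,-1.5,0,110],[0,0,-1,0,110],[0,0,0,0,110]]}}

```text
t: 3.53
tcp_pos: [0.54, 0.2488, 0.1167]
tool_rot: [0.78, 0.626, -0.007, -0.002]
force: [-0.3, -0.4, -0.1]
finger_gap: 0.568
```

```bash
cat >> h.py <<'E'
def st():
    d=sense(); e=R.from_quat(d['tool_rot']).as_euler('xyz',degrees=True); print(round(float(d['t']),2),'tcp',d['tcp_pos'].round(4),'yawy',round(e[2]-90,2),'rp',e[:2].round(2),'gap',round(d['finger_gap'],3),'F',d['force'].round(1),'M',d['ft_torque'].round(3),'q6',d['q'][5].round(2))
E
python3 - <<'E'
from h import *
st(); snap('wrist','w2'); snap('side','s2'); crop('s2',110,180,260,300,5,'c4')
E
```

```text
3.53 tcp [0.54   0.2488 0.1167] yawy -12.53 rp [-179.29    0.51] gap 0.568 F [-0.3 -0.4 -0.1] M [0.014 0.015 0.001] q6 0.47
```

View pics/w2.png

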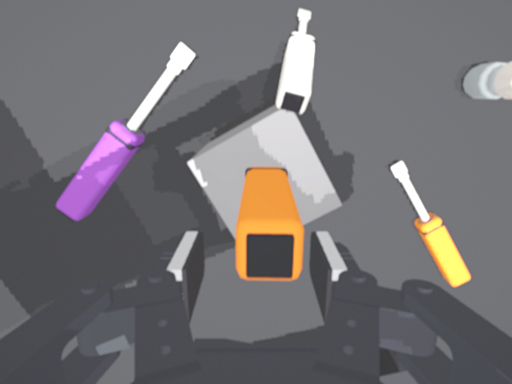

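View pics/c4.png

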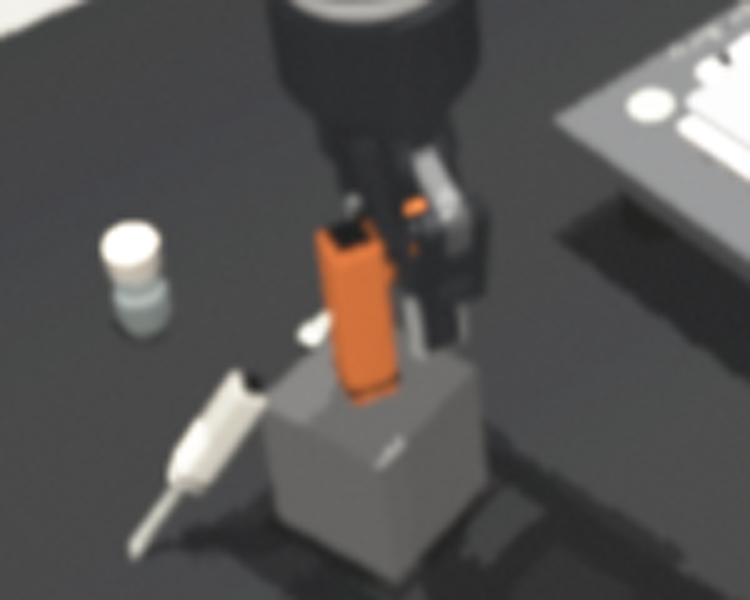

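View pics/s2.png

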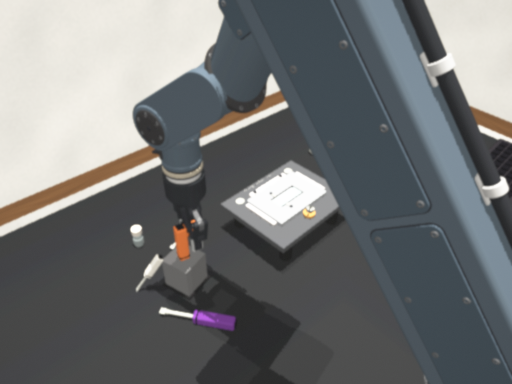

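Run:
```python
from h import *
crop('side0',110,180,260,330,5,'c5');
```

```text
(no output)
```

View pics/c5.png

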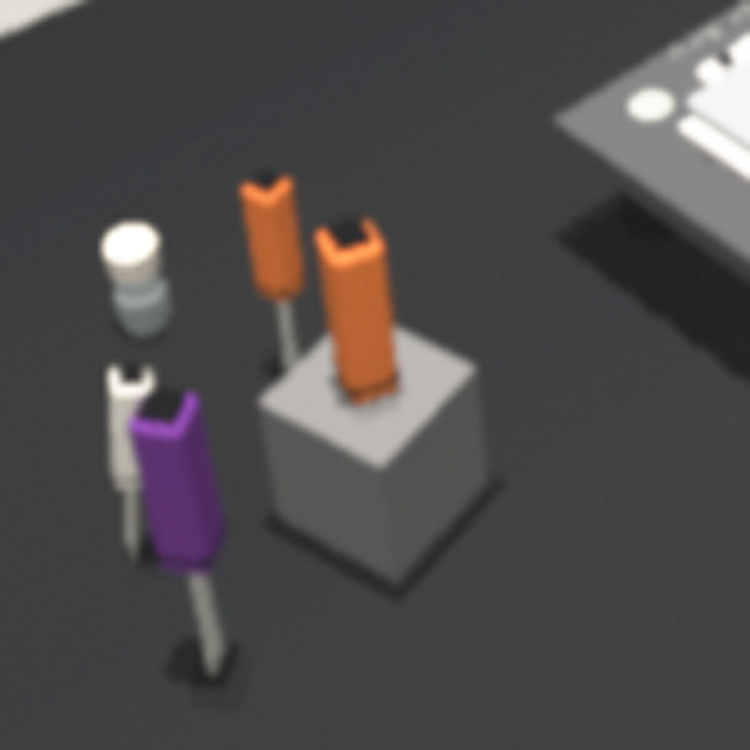

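Request:
{"method": "jog_arm", "body": {"motion": [[0.8,0,0,0,110],[0,0.6,0,0,110],[0,0.6,0,0,110],[0,0.4,0,0.5,110],[0,0,0,0,110],[0,0,0,0,110]]}}

```text
t: 4.13
tcp_pos: [0.5549, 0.2683, 0.1249]
tool_rot: [0.777, 0.629, 0.001, 0.001]
force: [0.8, -0.7, 0.5]
finger_gap: 0.566
```

Run:
```python
from h import *
st(); snap('wrist','w3')
s=load('w3'); crop('w3',180,100,340,300,4,'c6')
```

```text
4.13 tcp [0.5549 0.2683 0.1249] yawy -12.0 rp [1.7984e+02 5.0000e-02] gap 0.566 F [ 0.8 -0.7  0.5] M [-0.002 -0.063 -0.031] q6 0.48
```

View pics/c6.png

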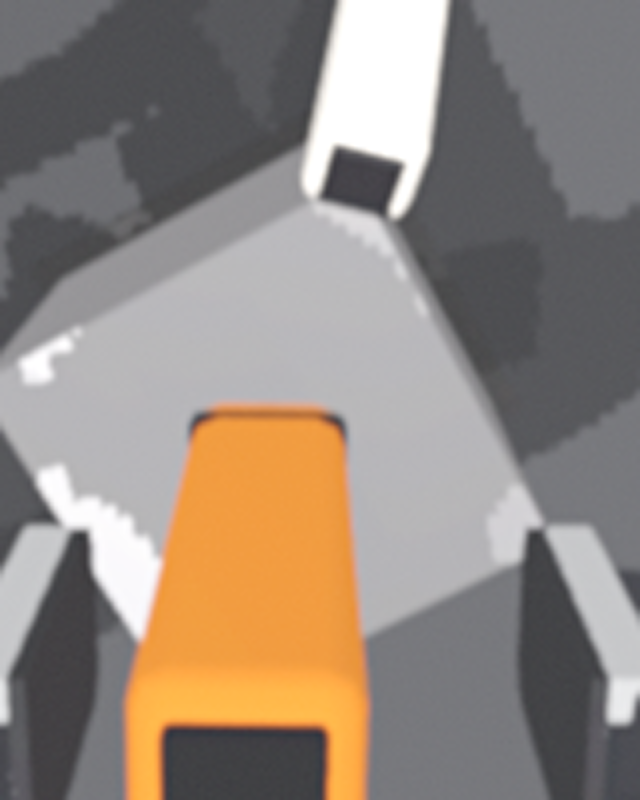

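Request:
{"method": "jog_arm", "body": {"motion": [[-0.4,-0.1,-0.8,0,110],[0,0,0,0,110],[0,0,0,0,110]]}}

```text
t: 4.43
tcp_pos: [0.5501, 0.2676, 0.1164]
tool_rot: [0.777, 0.63, 0.001, 0.001]
force: [0.6, 0.0, 0.3]
finger_gap: 0.567
```

Request:
{"method": "jog_arm", "body": {"motion": [[0,0,0,0,110]]}}

```text
t: 4.52
tcp_pos: [0.5495, 0.2673, 0.116]
tool_rot: [0.777, 0.63, -0.0, 0.001]
force: [-0.4, 0.2, 0.4]
finger_gap: 0.566
```

Request:
{"method": "jog_arm", "body": {"motion": [[-0.15,-0.15,-0.5,0,110],[0,0,0,0,110],[0,0,0,0,140],[0,0,0,0,170],[0,0,0,0,200],[0,0,0,0,230],[0,0,0,0,255],[0,0,0,0,255],[0,0,0,0,255],[0,0,0,0,255]], "squeeze": 50}}

```text
t: 5.35
tcp_pos: [0.5476, 0.2651, 0.11]
tool_rot: [0.777, 0.629, -0.001, 0.001]
force: [-0.6, -0.1, 0.3]
finger_gap: 0.252
```

Run:
```python
from h import *
st(); snap('wrist','w4')
s=load('w4'); crop('w4',160,80,360,330,3,'c7')
```

```text
5.35 tcp [0.5476 0.2651 0.11  ] yawy -12.0 rp [1.7997e+02 1.2000e-01] gap 0.252 F [-0.6 -0.1  0.3] M [ 0.03   0.012 -0.005] q6 0.48
```

View pics/c7.png

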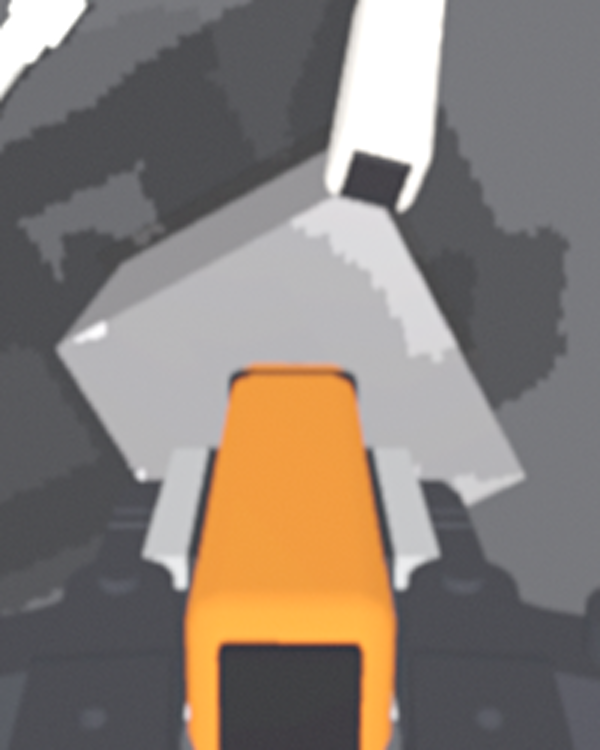

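Request:
{"method": "jog_arm", "body": {"motion": [[0,0,0.5,0,255],[0,0,1,0,255],[0,0,1.5,0,255],[0,0,2,0,255],[0,0,2,0,255],[0,0,2,0,255],[0,0,2,0,255],[0,0,2,0,255],[0,0,1,0,255],[0,0,0,0,255]], "squeeze": 80}}

```text
t: 6.23
tcp_pos: [0.5466, 0.2647, 0.2612]
tool_rot: [0.777, 0.629, 0.0, 0.001]
force: [0.3, -0.1, -1.6]
finger_gap: 0.249
```

Request:
{"method": "jog_arm", "body": {"motion": [[0,0,0.5,0,255],[0,0,0,0,255],[0,0,0,0,255]]}}

```text
t: 6.48
tcp_pos: [0.5459, 0.2646, 0.2674]
tool_rot: [0.777, 0.629, 0.001, 0.002]
force: [0.1, -0.6, -1.8]
finger_gap: 0.249
```

Run:
```python
from h import *
st(); snap('wrist','w5'); snap('side','s5'); snap('top','t5'); crop('s5',120,120,260,280,5,'c8')
```

```text
6.48 tcp [0.5459 0.2646 0.2674] yawy -12.0 rp [1.798e+02 4.000e-02] gap 0.249 F [ 0.1 -0.6 -1.8] M [ 0.005 -0.047  0.046] q6 0.48
```

View pics/c8.png

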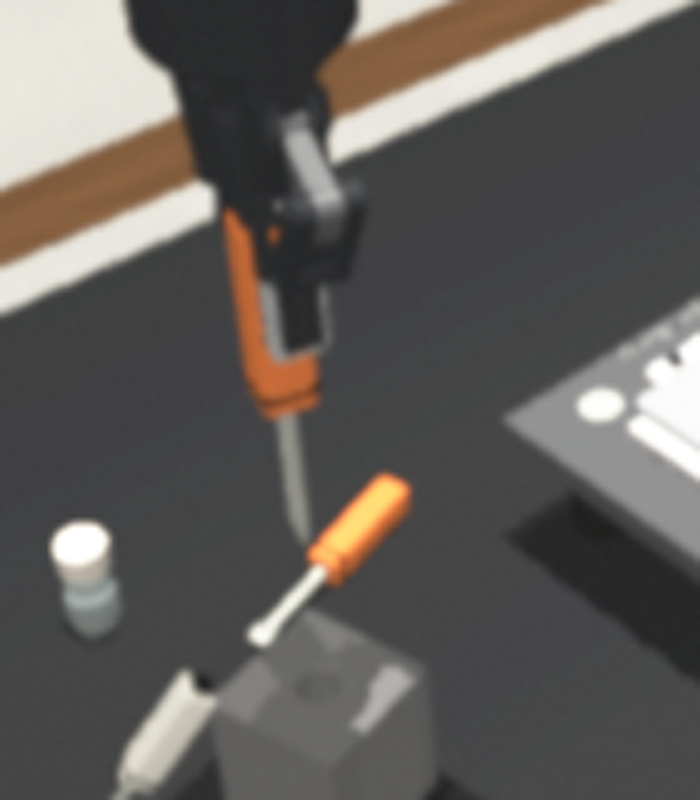

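View pics/w5.png

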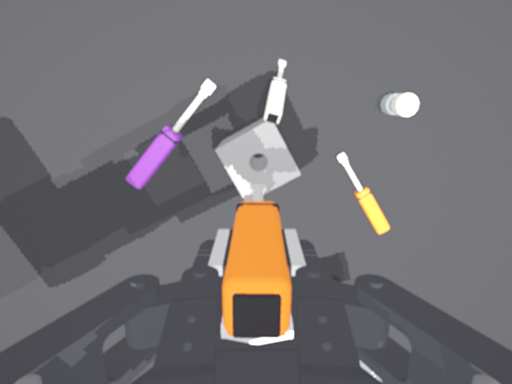

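Run:
```python
from h import *
crop('w5',215,130,305,220,7,'c9');crop('s5',160,190,200,240,14,'c10')
```

```text
(no output)
```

View pics/c9.png

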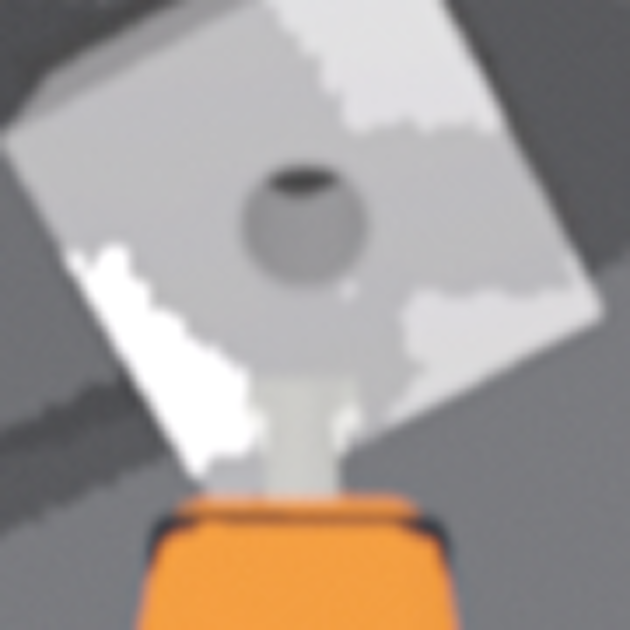

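View pics/c10.png

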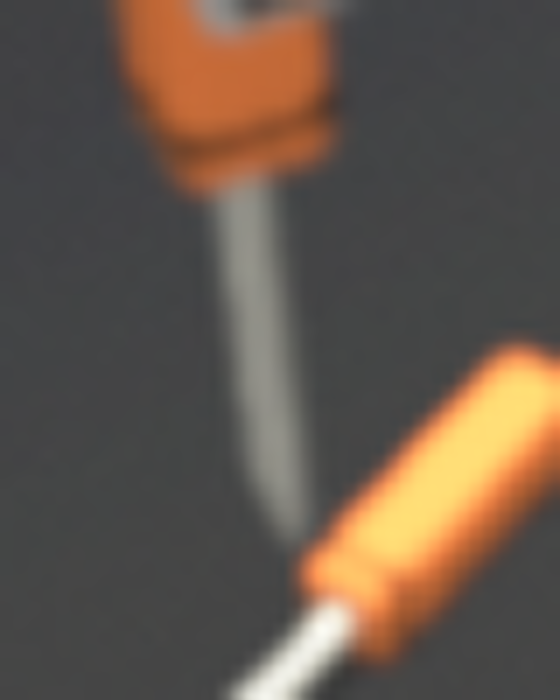

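Request:
{"method": "jog_arm", "body": {"motion": [[-0.3,-1.2,0,-3,255],[-0.6,-2.5,0,-4.5,255],[-0.7,-2.8,0,-4.5,255],[-0.7,-2.8,0,-4.5,255],[-0.7,-2.8,0,-4.5,255],[-0.7,-2.8,0,-4.5,255],[-0.7,-2.8,0,-4.5,255],[-0.7,-2.8,0,-4.5,255],[-0.7,-2.8,0,-4.5,255],[-0.6,-2.5,0,-4,255]]}}

```text
t: 7.47
tcp_pos: [0.476, 0.0023, 0.2587]
tool_rot: [0.957, 0.289, -0.004, -0.002]
force: [-0.5, -0.4, -1.7]
finger_gap: 0.249
```

Request:
{"method": "jog_arm", "body": {"motion": [[0,0,0,0,255],[0,0,0,0,255],[0,0,0,0,255]]}}

```text
t: 7.72
tcp_pos: [0.4742, -0.0023, 0.2572]
tool_rot: [0.959, 0.284, -0.006, -0.003]
force: [0.7, 0.2, -1.7]
finger_gap: 0.25
```

Run:
```python
from h import *
st(); s=load('w5'); print(px(s,258.4,184.1,.165))
```

```text
7.72 tcp [ 0.4742 -0.0023  0.2572] yawy -56.95 rp [-179.49    0.61] gap 0.25 F [ 0.7  0.2 -1.7] M [ 0.013 -0.026  0.014] q6 0.75
[0.54773715 0.26708824 0.165     ]
```

Request:
{"method": "jog_arm", "body": {"motion": [[0,-0.7,-0.5,0,255],[0,-1,-1,-0.5,255],[0,-0.8,-1,-0.5,255],[0,-0.3,-0.7,0,255],[0,0,0,0,255],[0,0,0,0,255],[0,0,0,0,255]]}}

```text
t: 8.3
tcp_pos: [0.4757, -0.0268, 0.222]
tool_rot: [0.959, 0.282, -0.006, -0.004]
force: [-0.2, -0.1, -0.5]
finger_gap: 0.25
```

Run:
```python
from h import *
st(); snap('wrist','w6'); crop('w6',195,100,325,220,6,'c11')
```

```text
8.3 tcp [ 0.4757 -0.0268  0.222 ] yawy -57.26 rp [-179.4     0.58] gap 0.25 F [-0.2 -0.1 -0.5] M [-0.025 -0.067 -0.002] q6 0.71
```

View pics/c11.png

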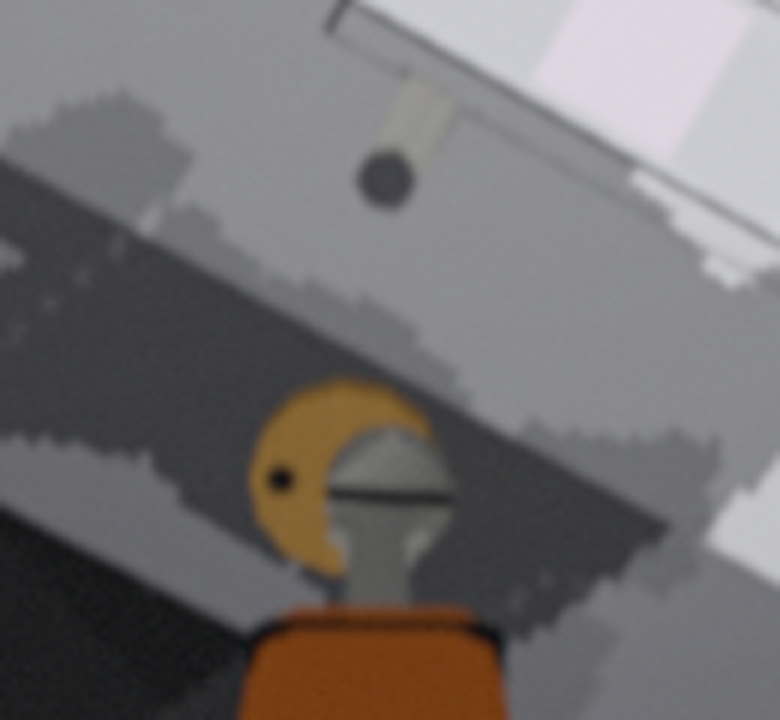

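Run:
```python
from h import *
s=load('w6'); 
f=lambda u,v:(195+(u-2.5)/6,100+(v-2.5)/6)
t=px(s,215+(304-3)/7,130+(379-3)/7,.120)
a=px(s,*f(330,492),.093);b=px(s,*f(452,497),.093);print(t,a,b,(a+b)/2,'delta',(a+b)/2-t,np.linalg.norm(a-b))
d=b-a; print(np.degrees(np.arctan2(d[1],d[0])))
s5=load('w5'); a=px(s5,215+(250-3)/7,130+(380-3)/7,.165);b=px(s5,215+(358-3)/7,130+(378-3)/7,.165); d=b-a; print('blade',np.linalg.norm(d),np.degrees(np.arctan2(d[1],d[0])))
T=R.from_quat(sense()['tool_rot']).as_matrix(); print('axis shift over 102mm',T[:,2]*.102)
```

```text
[ 0.47750175 -0.02578236  0.12      ] [ 0.46891869 -0.02267676  0.093     ] [ 0.47760803 -0.03744594  0.093     ] [ 0.47326336 -0.03006135  0.093     ] delta [-0.00423839 -0.00427899 -0.027     ] 0.017135735023583357
-59.52986678741869
blade 0.011735923098718296 -10.931813759629808
axis shift over 102mm [-0.00139184  0.00033915 -0.10198994]
```

Request:
{"method": "jog_arm", "body": {"motion": [[-0.2,-0.2,0,-1.5,255],[-0.2,-0.2,-0.5,-1,255],[0,0,-0.5,0,255],[0,0,-0.3,0,255],[0,0,0,0,255],[0,0,0,0,255],[0,0,0,0,255]]}}

```text
t: 8.93
tcp_pos: [0.472, -0.0302, 0.2092]
tool_rot: [0.966, 0.26, -0.005, -0.003]
force: [-0.2, -0.4, -1.9]
finger_gap: 0.245
```

Run:
```python
from h import *
st(); snap('wrist','w7'); crop('w7',215,130,305,220,8,'c12')
```

```text
8.93 tcp [ 0.472  -0.0302  0.2092] yawy -59.91 rp [-179.52    0.44] gap 0.245 F [-0.2 -0.4 -1.9] M [-0.004  0.004  0.032] q6 0.74
```

View pics/c12.png

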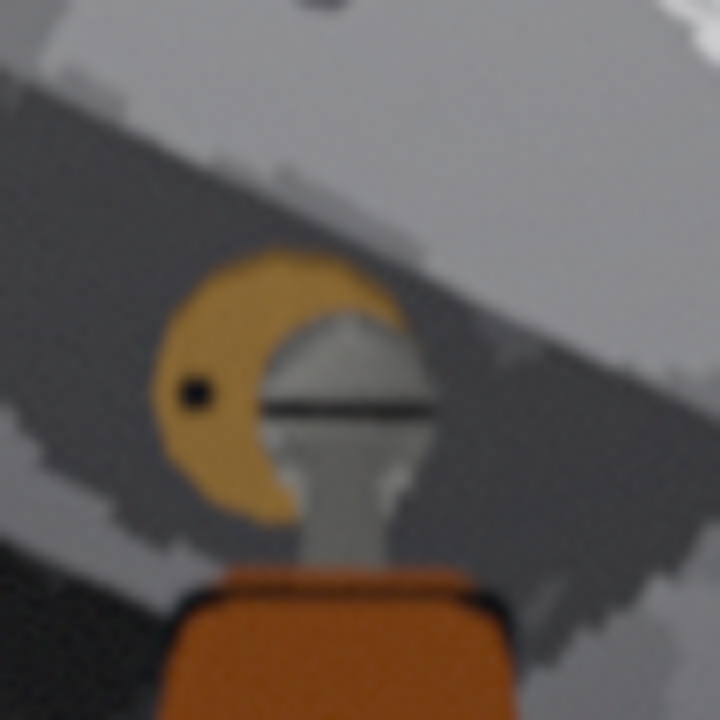

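Run:
```python
from h import *
s=load('w7'); t=px(s,258,183.7,.1072); c=px(s,258.06,180.7,.093); print(t,c,c-t)
A=att(s); print(A.round(3))
T=R.from_quat(sense()['tool_rot']).as_matrix();d=c-t; print('in tool axes x,y',(T.T@(d*[1,1,0]))[:2],(T[:,2]*.1).round(4))
```

```text
[ 0.47417953 -0.02937389  0.1072    ] [ 0.47300275 -0.03004475  0.093     ] [-0.00117678 -0.00067086 -0.0142    ]
[[ 0.501 -0.83  -0.244]
 [-0.865 -0.484 -0.132]
 [-0.008  0.277 -0.961]]
in tool axes x,y [-1.35450505e-03 -9.40326293e-06] [-0.0011  0.0003 -0.1   ]
```

Request:
{"method": "jog_arm", "body": {"motion": [[-0.12,-0.07,-0.3,0,255],[0,0,-0.4,0,255],[0,0,-0.2,0,255],[0,0,0,0,255],[0,0,0,0,255]]}}

```text
t: 9.4
tcp_pos: [0.471, -0.0312, 0.1995]
tool_rot: [0.966, 0.26, -0.004, -0.003]
force: [-0.2, 0.3, -1.2]
finger_gap: 0.248
```

Run:
```python
from h import *
st(); snap('wrist','w8'); crop('w8',215,130,305,220,8,'c13')
```

```text
9.4 tcp [ 0.471  -0.0312  0.1995] yawy -59.92 rp [-179.56    0.4 ] gap 0.248 F [-0.2  0.3 -1.2] M [ 0.037 -0.008  0.025] q6 0.74
```

View pics/c13.png

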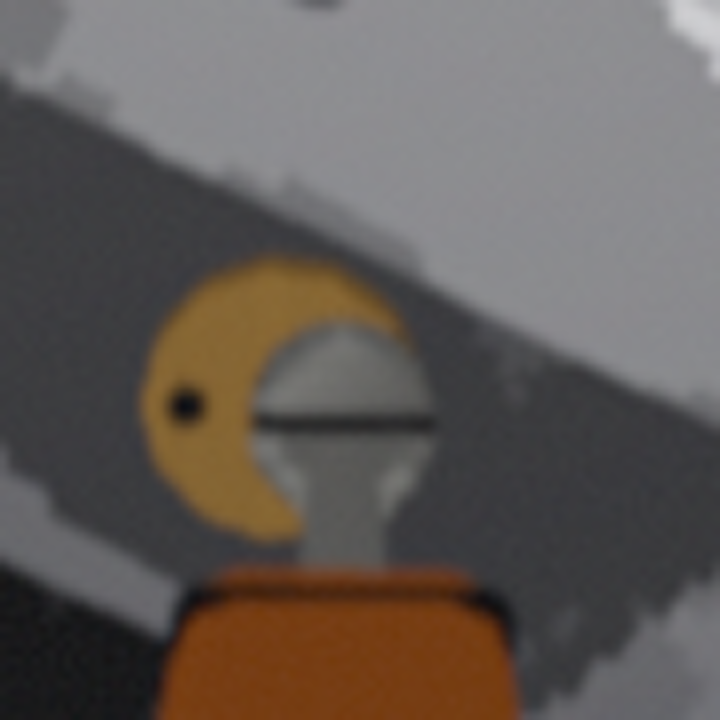

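Run:
```python
from h import *
s=load('w8'); t=px(s,258,183.7,.0975); c=px(s,257.7,182.3,.093); print(c-t)
T=R.from_quat(sense()['tool_rot']).as_matrix();d=c-t; print('in tool axes x,y',(T.T@(d*[1,1,0]))[:2])
```

```text
[-0.00020698  0.00016581 -0.0045    ]
in tool axes x,y [-9.59690923e-05 -2.47211981e-04]
```

Request:
{"method": "jog_arm", "body": {"motion": [[0,0,-0.25,0,255],[0,0,-0.25,0,255],[0,0,-0.15,0,255],[0,0,0,0,255],[0,0,0,0,255]]}}

```text
t: 9.87
tcp_pos: [0.4712, -0.0311, 0.1924]
tool_rot: [0.966, 0.26, -0.004, -0.003]
force: [-0.1, -0.0, -1.2]
finger_gap: 0.246
```

Run:
```python
from h import *
st(); snap('wrist','w9'); crop('w9',215,130,305,220,8,'c14')
```

```text
9.87 tcp [ 0.4712 -0.0311  0.1924] yawy -59.91 rp [-179.58    0.39] gap 0.246 F [-0.1 -0.  -1.2] M [-0.022 -0.005  0.023] q6 0.74
```

View pics/c14.png

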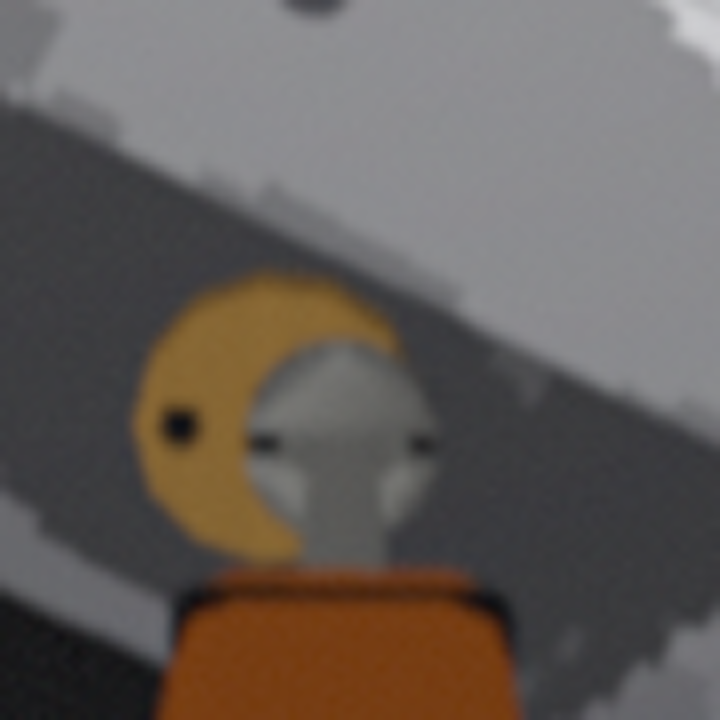

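Request:
{"method": "jog_arm", "body": {"motion": [[0,0,-0.1,0,255],[0,0,-0.05,0,255],[0,0,0,0,255],[0,0,0,0,255]]}}

```text
t: 10.25
tcp_pos: [0.4714, -0.0312, 0.191]
tool_rot: [0.966, 0.26, -0.004, -0.003]
force: [-0.3, -0.6, -2.0]
finger_gap: 0.249
```

Run:
```python
from h import *
st()
```

```text
10.25 tcp [ 0.4714 -0.0312  0.191 ] yawy -59.91 rp [-179.6     0.37] gap 0.249 F [-0.3 -0.6 -2. ] M [ 0.009 -0.059  0.045] q6 0.74
```

Request:
{"method": "jog_arm", "body": {"motion": [[0,0,-0.1,0,255],[0,0,0,0,255],[0,0,0,0,255]]}}

```text
t: 10.5
tcp_pos: [0.4716, -0.0312, 0.1911]
tool_rot: [0.966, 0.26, -0.004, -0.002]
force: [0.8, -0.1, -1.2]
finger_gap: 0.248
```

Request:
{"method": "jog_arm", "body": {"motion": [[0,0,-0.08,0,255],[0,0,0,0,255]]}}

```text
t: 10.67
tcp_pos: [0.4718, -0.0313, 0.1909]
tool_rot: [0.966, 0.26, -0.003, -0.002]
force: [-0.8, 0.4, 0.7]
finger_gap: 0.245
```

Request:
{"method": "jog_arm", "body": {"motion": [[0,0,-0.03,-2,255],[0,0,-0.03,-2,255],[0,0,-0.03,-2,255],[0,0,-0.03,-2,255],[0,0,-0.03,-2,255]]}}

```text
t: 11.08
tcp_pos: [0.4713, -0.031, 0.1908]
tool_rot: [0.985, 0.171, -0.004, -0.003]
force: [-1.1, 0.2, 3.6]
finger_gap: 0.247
```

Run:
```python
from h import *
st()
```

```text
11.08 tcp [ 0.4713 -0.031   0.1908] yawy -70.29 rp [-179.64    0.35] gap 0.247 F [-1.1  0.2  3.6] M [0.096 0.247 0.041] q6 0.92
```

Request:
{"method": "jog_arm", "body": {"motion": [[0,0,-0.03,-2,255],[0,0,-0.03,-2,255],[0,0,-0.03,-2,255],[0,0,-0.03,-2,255],[0,0,-0.03,-2,255]]}}

```text
t: 11.5
tcp_pos: [0.4711, -0.0307, 0.1908]
tool_rot: [0.997, 0.081, -0.003, -0.003]
force: [-0.8, 0.2, 3.6]
finger_gap: 0.248
```

Run:
```python
from h import *
st(); snap('wrist','w10'); crop('w10',195,110,325,230,5,'c15')
```

```text
11.5 tcp [ 0.4711 -0.0307  0.1908] yawy -80.68 rp [-179.64    0.34] gap 0.248 F [-0.8  0.2  3.6] M [0.174 0.216 0.179] q6 1.1
```

View pics/c15.png

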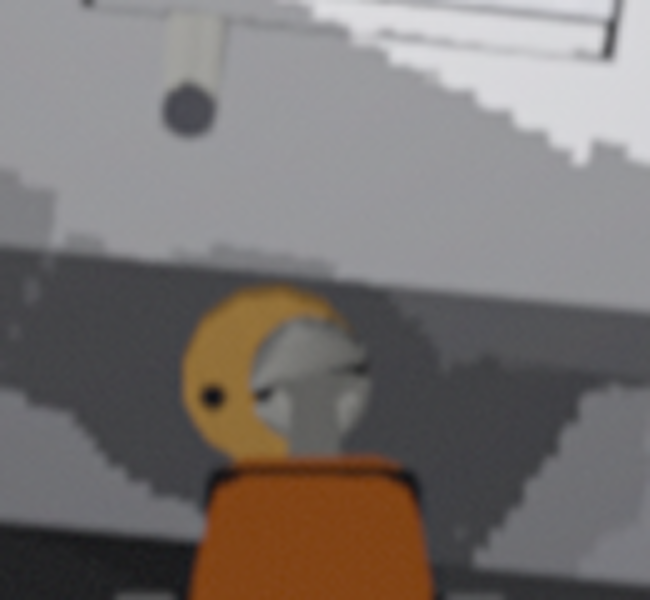

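Run:
```python
from h import *
crop('w10',235,165,280,255,8,'c16')
```

```text
(no output)
```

View pics/c16.png

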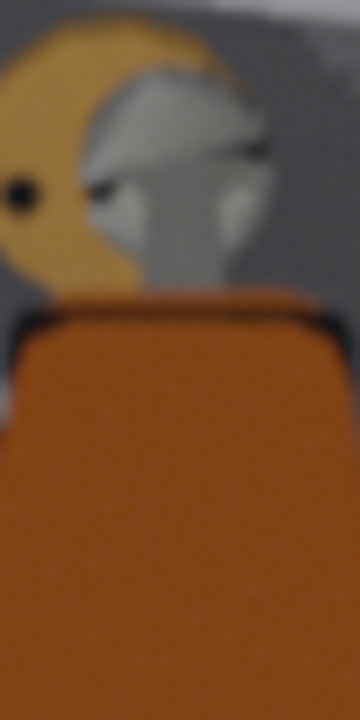

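View pics/w10.png

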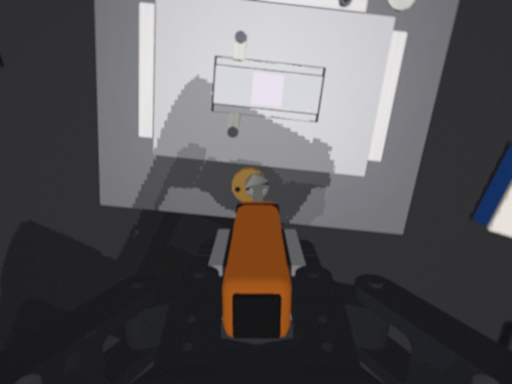

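Request:
{"method": "jog_arm", "body": {"motion": [[0,0,-0.03,-2,255],[0,0,-0.03,-2,255],[0,0,-0.03,-2,255],[0,0,-0.03,-2,255],[0,0,-0.03,-2,255]]}}

```text
t: 11.97
tcp_pos: [0.4709, -0.0303, 0.1908]
tool_rot: [1.0, -0.007, -0.003, -0.003]
force: [-0.9, 0.7, 4.0]
finger_gap: 0.251
```

Run:
```python
from h import *
st()
```

```text
11.97 tcp [ 0.4709 -0.0303  0.1908] yawy -90.83 rp [-179.64    0.33] gap 0.251 F [-0.9  0.7  4. ] M [0.161 0.257 0.13 ] q6 1.28
```

Request:
{"method": "jog_arm", "body": {"motion": [[0,0,-0.03,-2,255],[0,0,-0.03,-2,255],[0,0,-0.03,-2,255],[0,0,-0.03,-2,255],[0,0,-0.03,-2,255]]}}

```text
t: 12.38
tcp_pos: [0.4708, -0.0299, 0.1908]
tool_rot: [0.995, -0.096, -0.002, -0.003]
force: [-0.8, 0.6, 4.6]
finger_gap: 0.246
```

Run:
```python
from h import *
st(); snap('wrist','w11'); crop('w11',195,110,325,230,5,'c17')
```

```text
12.38 tcp [ 0.4708 -0.0299  0.1908] yawy -100.98 rp [-179.63    0.32] gap 0.246 F [-0.8  0.6  4.6] M [0.185 0.261 0.097] q6 1.45
```

View pics/c17.png

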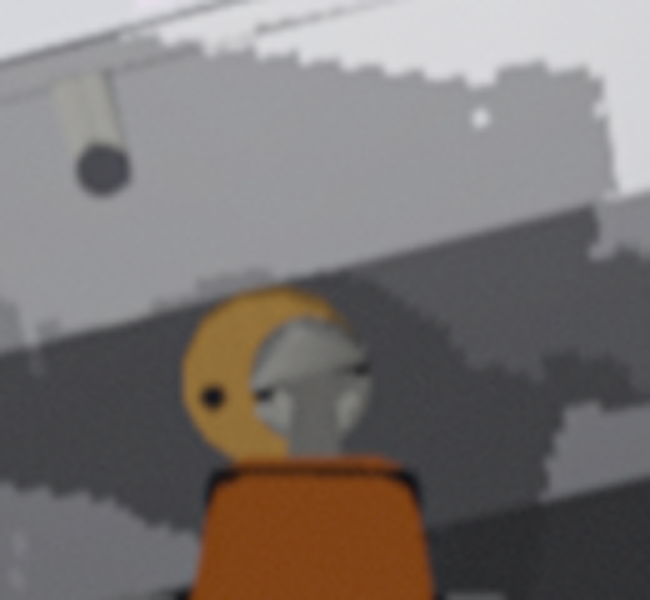

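Request:
{"method": "jog_arm", "body": {"motion": [[0,-0.03,-0.03,-2,255],[0,-0.03,-0.03,-2,255],[0,-0.03,-0.03,-2,255]]}}

```text
t: 12.68
tcp_pos: [0.4708, -0.0298, 0.1908]
tool_rot: [0.989, -0.148, -0.002, -0.004]
force: [-0.8, 1.8, 5.7]
finger_gap: 0.247
```

Run:
```python
from h import *
st()
```

```text
12.68 tcp [ 0.4708 -0.0298  0.1908] yawy -107.03 rp [-179.53    0.32] gap 0.247 F [-0.8  1.8  5.7] M [0.34  0.299 0.142] q6 1.56
```

Request:
{"method": "jog_arm", "body": {"motion": [[0,-0.03,-0.03,-2,255],[0,-0.03,-0.03,-2,255],[0,-0.03,-0.03,-2,255]]}}

```text
t: 12.93
tcp_pos: [0.4708, -0.0298, 0.1907]
tool_rot: [0.98, -0.2, -0.002, -0.005]
force: [-0.9, 2.4, 4.8]
finger_gap: 0.253
```

Run:
```python
from h import *
st(); snap('wrist','w12'); crop('w12',195,110,325,230,5,'c18')
```

```text
12.93 tcp [ 0.4708 -0.0298  0.1907] yawy -113.07 rp [-179.43    0.34] gap 0.253 F [-0.9  2.4  4.8] M [0.37  0.286 0.116] q6 1.66
```

View pics/c18.png

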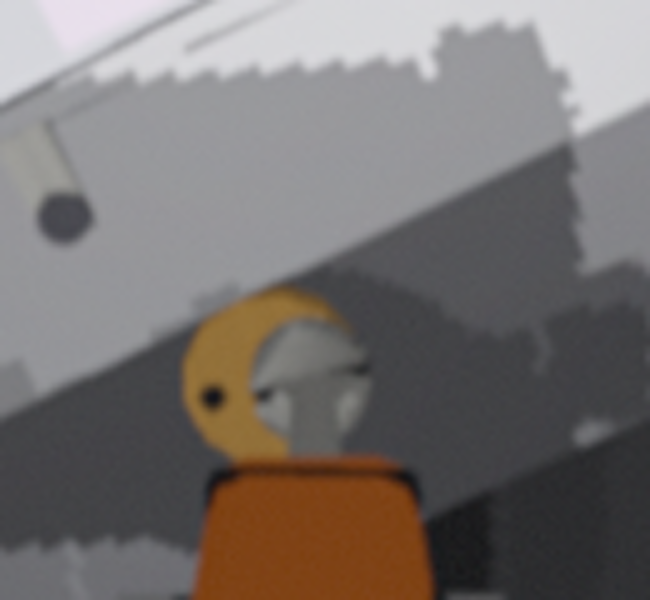

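Request:
{"method": "jog_arm", "body": {"motion": [[0,0,-0.03,-2,255],[0,0,-0.03,-2,255]]}}

```text
t: 13.15
tcp_pos: [0.4708, -0.0296, 0.1907]
tool_rot: [0.972, -0.234, -0.002, -0.006]
force: [-1.3, 0.8, 5.0]
finger_gap: 0.246
```

Run:
```python
from h import *
st()
```

```text
13.15 tcp [ 0.4708 -0.0296  0.1907] yawy -117.02 rp [-179.41    0.34] gap 0.246 F [-1.3  0.8  5. ] M [0.228 0.331 0.157] q6 1.73
```

Request:
{"method": "jog_arm", "body": {"motion": [[0,0,-0.03,-1.5,255],[0,0,-0.03,-1.5,255]]}}

```text
t: 13.32
tcp_pos: [0.4708, -0.0295, 0.1907]
tool_rot: [0.966, -0.258, -0.001, -0.006]
force: [-0.9, 0.9, 5.1]
finger_gap: 0.247
```

Run:
```python
from h import *
st()
```

```text
13.32 tcp [ 0.4708 -0.0295  0.1907] yawy -119.92 rp [-179.41    0.32] gap 0.247 F [-0.9  0.9  5.1] M [0.208 0.317 0.101] q6 1.78
```

Request:
{"method": "jog_arm", "body": {"motion": [[0,0,-0.03,-1.5,255],[0,0,-0.03,-1.5,255]]}}

```text
t: 13.48
tcp_pos: [0.4708, -0.0293, 0.1908]
tool_rot: [0.959, -0.282, -0.001, -0.006]
force: [-1.3, 1.0, 4.3]
finger_gap: 0.248
```

Run:
```python
from h import *
st(); snap('wrist','w13'); crop('w13',195,110,325,230,5,'c19')
```

```text
13.48 tcp [ 0.4708 -0.0293  0.1908] yawy -122.79 rp [-179.41    0.31] gap 0.248 F [-1.3  1.   4.3] M [0.232 0.279 0.139] q6 1.83
```

View pics/c19.png

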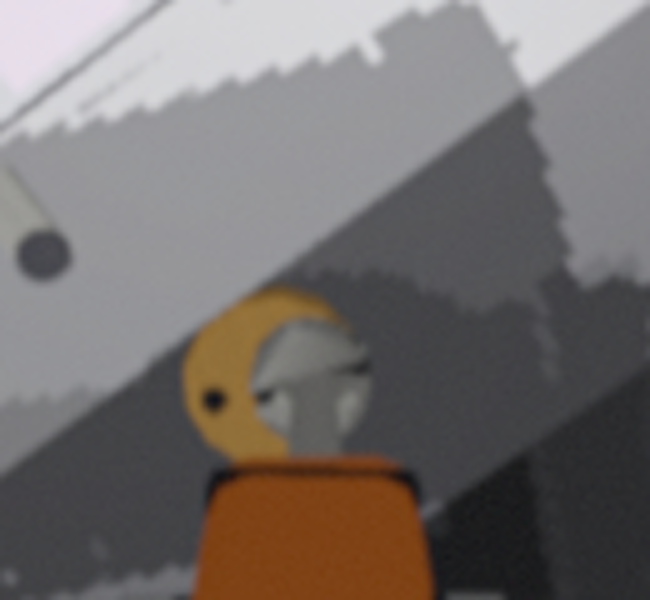

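Request:
{"method": "jog_arm", "body": {"motion": [[0,0,-0.03,-1.5,255],[0,0,-0.03,-1.5,255]]}}

```text
t: 13.7
tcp_pos: [0.4708, -0.0292, 0.1907]
tool_rot: [0.952, -0.306, -0.001, -0.006]
force: [-0.7, 1.8, 5.0]
finger_gap: 0.249
```

Run:
```python
from h import *
st()
```

```text
13.7 tcp [ 0.4708 -0.0292  0.1907] yawy -125.68 rp [-179.41    0.3 ] gap 0.249 F [-0.7  1.8  5. ] M [0.281 0.282 0.195] q6 1.88
```

Request:
{"method": "jog_arm", "body": {"motion": [[0,0,-0.03,-1.2,255]]}}

```text
t: 13.78
tcp_pos: [0.4708, -0.0291, 0.1907]
tool_rot: [0.949, -0.316, -0.001, -0.006]
force: [-1.1, 0.4, 4.0]
finger_gap: 0.247
```

Run:
```python
from h import *
st()
```

```text
13.78 tcp [ 0.4708 -0.0291  0.1907] yawy -126.81 rp [-179.41    0.29] gap 0.247 F [-1.1  0.4  4. ] M [0.13  0.33  0.166] q6 1.9
```

Request:
{"method": "jog_arm", "body": {"motion": [[0,0,-0.03,-1.2,255]]}}

```text
t: 13.87
tcp_pos: [0.4708, -0.0291, 0.1907]
tool_rot: [0.946, -0.325, -0.001, -0.006]
force: [-1.2, 1.3, 5.5]
finger_gap: 0.251
```

Run:
```python
from h import *
st()
```

```text
13.87 tcp [ 0.4708 -0.0291  0.1907] yawy -127.92 rp [-179.41    0.29] gap 0.251 F [-1.2  1.3  5.5] M [0.176 0.269 0.211] q6 1.92
```

Request:
{"method": "jog_arm", "body": {"motion": [[0,0,-0.03,-1.2,255]]}}

```text
t: 13.95
tcp_pos: [0.4708, -0.029, 0.1907]
tool_rot: [0.943, -0.334, -0.001, -0.006]
force: [-0.7, 0.8, 4.3]
finger_gap: 0.246
```

Run:
```python
from h import *
st()
```

```text
13.95 tcp [ 0.4708 -0.029   0.1907] yawy -129.03 rp [-179.41    0.27] gap 0.246 F [-0.7  0.8  4.3] M [0.197 0.372 0.173] q6 1.94
```

```bash
cat >> h.py <<'E'
def avg(n=6):
    m=[];f=[]
    for i in range(n):
        snapshot('side'); d=sense(); m.append(d['ft_torque'][2]); f.append(d['force'])
    st(); print('Mz avg',np.mean(m).round(3),np.std(m).round(3),'F',np.mean(f,0).round(2))
E
python3 - <<'E'
from h import *
avg()
E
```

```text
14.25 tcp [ 0.4708 -0.029   0.1907] yawy -128.98 rp [-179.41    0.28] gap 0.251 F [-0.6  1.   4.9] M [0.224 0.29  0.242] q6 1.94
Mz avg 0.202 0.029 F [-1.22  0.66  5.09]
```

Request:
{"method": "jog_arm", "body": {"motion": [[0,0,-0.03,-1,255]]}}

```text
t: 14.33
tcp_pos: [0.4708, -0.029, 0.1907]
tool_rot: [0.94, -0.341, -0.0, -0.006]
force: [-0.4, 1.9, 4.2]
finger_gap: 0.244
```

Run:
```python
from h import *
avg()
```

```text
14.63 tcp [ 0.4708 -0.029   0.1908] yawy -129.83 rp [-179.41    0.26] gap 0.25 F [-2.   0.3  4.9] M [0.2   0.291 0.184] q6 1.95
Mz avg 0.189 0.026 F [-1.37  0.81  5.16]
```

Request:
{"method": "jog_arm", "body": {"motion": [[0,0,-0.03,-1,255]]}}

```text
t: 14.72
tcp_pos: [0.4708, -0.0289, 0.1907]
tool_rot: [0.938, -0.348, -0.0, -0.006]
force: [-0.9, 0.8, 5.6]
finger_gap: 0.248
```

Run:
```python
from h import *
avg()
```

```text
15.02 tcp [ 0.4708 -0.0289  0.1907] yawy -130.67 rp [-179.42    0.26] gap 0.252 F [-1.   0.7  4.9] M [0.25  0.307 0.227] q6 1.97
Mz avg 0.212 0.023 F [-1.    1.06  5.04]
```

Request:
{"method": "jog_arm", "body": {"motion": [[0,0,-0.03,-1,255]]}}

```text
t: 15.1
tcp_pos: [0.4708, -0.0289, 0.1907]
tool_rot: [0.935, -0.355, -0.0, -0.006]
force: [-1.2, 1.4, 3.8]
finger_gap: 0.245
```

Run:
```python
from h import *
avg()
```

```text
15.4 tcp [ 0.4708 -0.0289  0.1907] yawy -131.52 rp [-179.42    0.25] gap 0.248 F [-0.6  1.4  5. ] M [0.193 0.316 0.198] q6 1.98
Mz avg 0.258 0.029 F [-0.86  0.75  4.86]
```

Request:
{"method": "jog_arm", "body": {"motion": [[0,0,-0.03,-0.8,255]]}}

```text
t: 15.48
tcp_pos: [0.4708, -0.0289, 0.1908]
tool_rot: [0.933, -0.36, -0.0, -0.005]
force: [-1.2, 1.0, 5.6]
finger_gap: 0.249
```

Run:
```python
from h import *
avg(); snap('wrist','w14'); crop('w14',195,110,325,230,5,'c20')
```

```text
15.78 tcp [ 0.4708 -0.0288  0.1907] yawy -132.16 rp [-179.42    0.23] gap 0.246 F [-1.7  1.2  4.9] M [0.247 0.341 0.236] q6 1.99
Mz avg 0.25 0.021 F [-1.32  1.22  5.16]
```

View pics/c20.png

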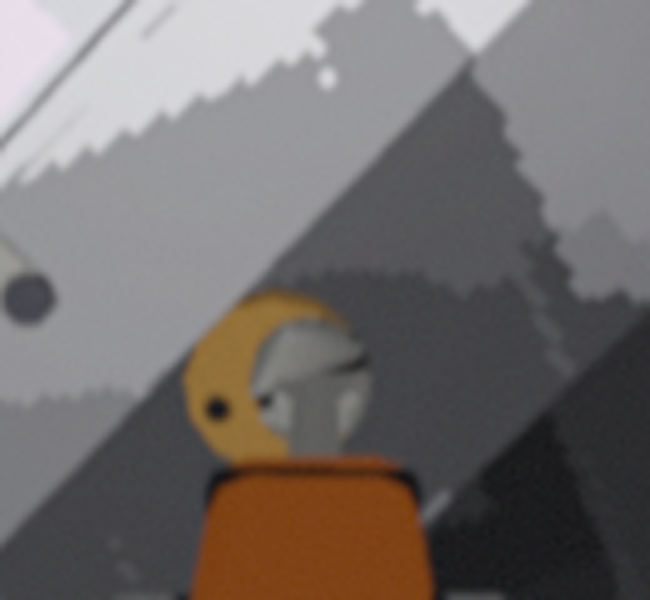

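View pics/w14.png

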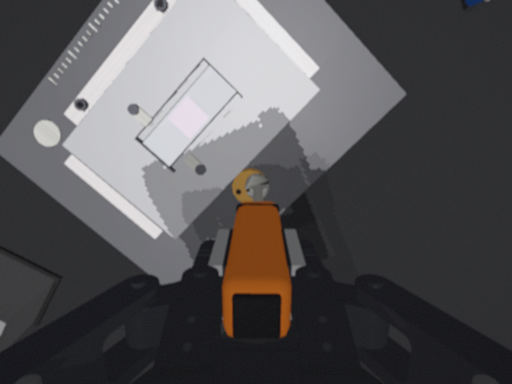

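Request:
{"method": "jog_arm", "body": {"motion": [[0,0,0,2,255],[0,0,0,2,255],[0,0,0,2,255],[0,0,0,2,255]]}}

```text
t: 16.17
tcp_pos: [0.4706, -0.029, 0.1908]
tool_rot: [0.958, -0.286, -0.001, -0.005]
force: [-1.1, 1.3, 3.2]
finger_gap: 0.245
```

Run:
```python
from h import *
avg(4); snap('wrist','w15'); crop('w15',195,110,325,230,5,'c21')
```

```text
16.37 tcp [ 0.4706 -0.029   0.1908] yawy -123.5 rp [-179.47    0.22] gap 0.246 F [-0.6  0.7  2.8] M [0.058 0.255 0.054] q6 1.84
Mz avg 0.089 0.027 F [-1.18  0.8   2.77]
```

View pics/c21.png

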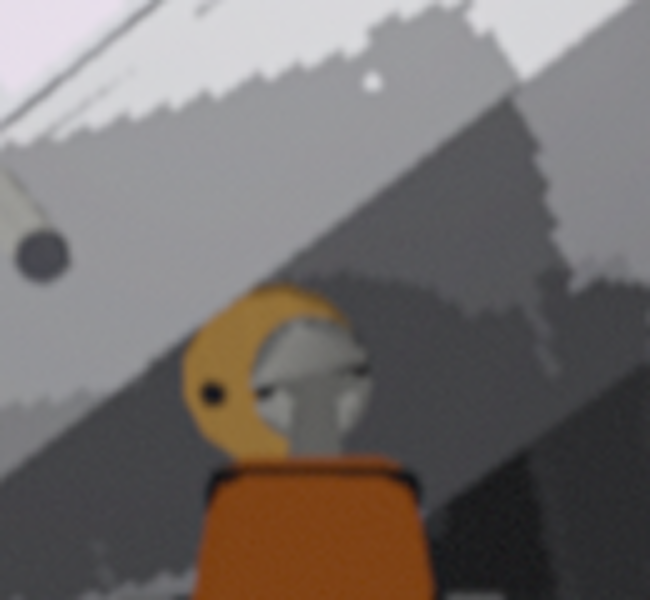

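Request:
{"method": "jog_arm", "body": {"motion": [[0,0,0,2,255],[0,0,0,2,255],[0,0,0,1,255]]}}

```text
t: 16.67
tcp_pos: [0.4705, -0.0291, 0.1908]
tool_rot: [0.97, -0.245, -0.001, -0.005]
force: [-2.1, 0.6, 2.7]
finger_gap: 0.247
```

Run:
```python
from h import *
avg(4)
```

```text
16.87 tcp [ 0.4705 -0.0291  0.1908] yawy -118.44 rp [-179.49    0.22] gap 0.246 F [-0.9  0.6  2. ] M [0.011 0.266 0.022] q6 1.75
Mz avg 0.025 0.028 F [-0.62  0.39  2.63]
```

Request:
{"method": "jog_arm", "body": {"motion": [[0,0,0,2,255],[0,0,0,2,255],[0,0,0,1,255]]}}

```text
t: 17.12
tcp_pos: [0.4706, -0.0293, 0.1908]
tool_rot: [0.979, -0.202, -0.001, -0.005]
force: [0.3, -0.3, 2.2]
finger_gap: 0.245
```

Run:
```python
from h import *
avg(4); snap('wrist','w16'); crop('w16',195,110,325,230,5,'c22')
```

```text
17.32 tcp [ 0.4706 -0.0293  0.1908] yawy -113.43 rp [-179.5     0.19] gap 0.251 F [-0.8 -0.5  2.4] M [-0.03   0.216  0.028] q6 1.67
Mz avg 0.014 0.029 F [-1.08 -0.24  2.46]
```

View pics/c22.png

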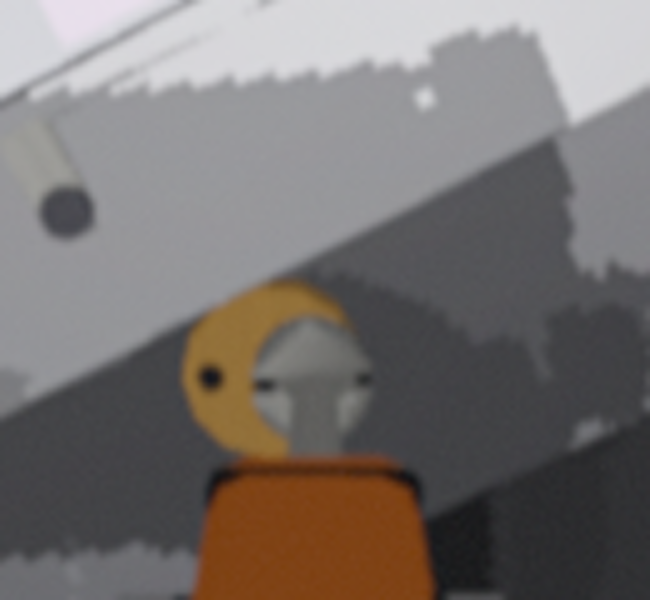

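Run:
```python
from h import *
snap('top','t16'); crop('t16',230,150,360,260,6,'c23')
s=load('w16'); cv2.imwrite('pics/w16b.png',cv2.resize(s['img'][0:200,:,::-1],None,fx=1.5,fy=1.5))
```

```text
(no output)
```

View pics/c23.png

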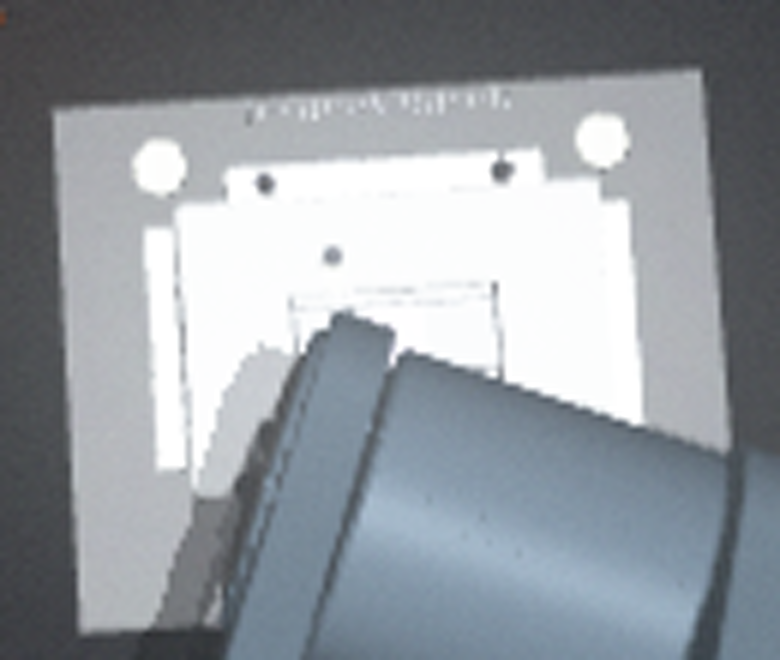

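View pics/w16b.png

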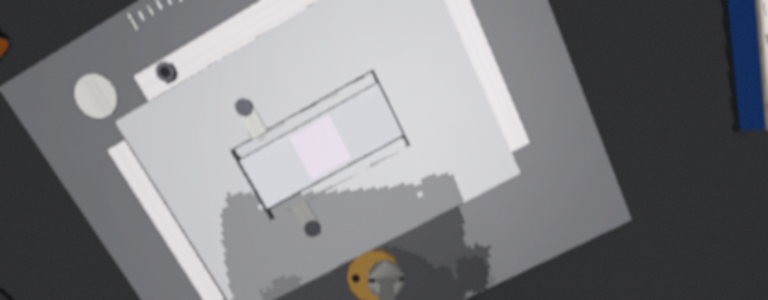

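Request:
{"method": "jog_arm", "body": {"motion": [[0,0,0.2,0,255],[0,0,0.3,0,255],[0,0,0.5,0,255],[0,0,1,0,255],[0,0,1.5,0,255],[0,0,1.5,0,255],[0,0,1.5,0,255],[0,0,1,0,255],[0,0,0,0,255]]}}

```text
t: 18.17
tcp_pos: [0.4692, -0.0285, 0.2682]
tool_rot: [0.979, -0.204, -0.003, -0.005]
force: [0.1, -0.1, -1.6]
finger_gap: 0.251
```

Run:
```python
from h import *
avg(2); snap('wrist','w17')
```

```text
18.27 tcp [ 0.4681 -0.0282  0.2665] yawy -113.53 rp [-179.5     0.63] gap 0.251 F [ 0.   0.8 -2.5] M [ 0.004 -0.033 -0.023] q6 1.67
Mz avg -0.001 0.022 F [-0.09  0.37 -1.81]
```

View pics/w17.png

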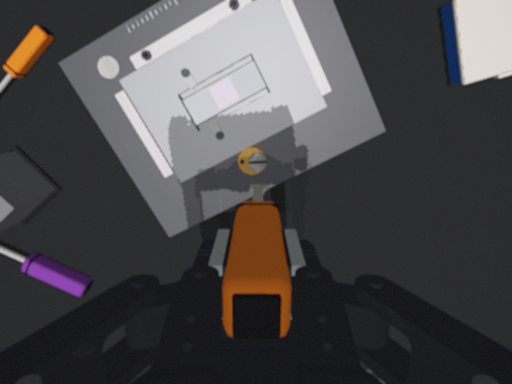

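Request:
{"method": "jog_arm", "body": {"motion": [[0.3,1,0,4,255],[0.5,2,0,6.5,255],[0.5,2,0,6.5,255],[0.5,2,0,6.5,255],[0.5,2,0,6.5,255],[0.5,2,0,6.5,255],[0.5,2,0,6.5,255],[0.5,2,0,6.5,255],[0.5,2,0,6.5,255],[0.5,2,0,6.5,255]]}}

```text
t: 19.15
tcp_pos: [0.5096, 0.1664, 0.2538]
tool_rot: [0.935, 0.353, -0.019, -0.0]
force: [0.3, -0.7, -0.5]
finger_gap: 0.249
```

Request:
{"method": "jog_arm", "body": {"motion": [[0.5,1.8,0,6.5,255],[0.5,1.8,0,6.5,255],[0.5,1.5,0,6.5,255],[0.5,1.2,0,6,255],[0.3,0.8,0,3,255],[0,0,0,0,255],[0,0,0,0,255],[0,0,0,0,255]]}}

```text
t: 19.82
tcp_pos: [0.5279, 0.2446, 0.2416]
tool_rot: [0.81, 0.586, -0.028, 0.001]
force: [-0.1, -0.2, -1.9]
finger_gap: 0.243
```

Run:
```python
from h import *
avg(2); snap('wrist','w18')
```

```text
19.92 tcp [0.528  0.2442 0.242 ] yawy -18.22 rp [-178.24    2.7 ] gap 0.252 F [ 0.9 -0.2 -0.9] M [ 0.044 -0.028  0.025] q6 0.58
Mz avg 0.001 0.024 F [ 0.69 -0.13 -1.3 ]
```

View pics/w18.png

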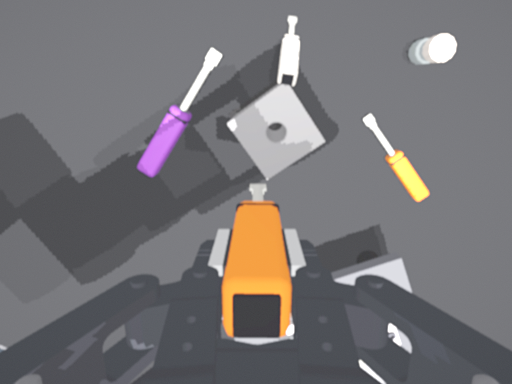

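```bash
cat >> h.py <<'E'
def tip():
    d=sense(); T=R.from_quat(d['tool_rot']).as_matrix(); t=d['tcp_pos']+T[:,2]*.102; print('tip',t.round(4),'axis',T[:,2].round(4),'to hole',(np.array([.5475,.2651])-t[:2]).round(4)); return t
E
python3 - <<'E'
from h import *
t=tip(); s=load('w18')
print(px(s,258,184.5,t[2]), px(s,276,132,.078))
E
```

```text
tip [0.5239 0.2406 0.1405] axis [-0.0431 -0.0348 -0.9985] to hole [0.0236 0.0245]
[0.52498702 0.24305717 0.14047241] [0.54832207 0.26726757 0.078     ]
```

Request:
{"method": "jog_arm", "body": {"motion": [[0.3,0.3,0,1,255],[0.3,0.3,0,1,255],[0.3,0.3,0,1,255],[0.3,0.3,0,1,255],[0.3,0.3,0,1,255],[0.3,0.3,0,1,255],[0.2,0.2,0,0,255],[0,0,0,0,255],[0,0,0,0,255]]}}

```text
t: 20.72
tcp_pos: [0.5515, 0.265, 0.2433]
tool_rot: [0.776, 0.63, -0.026, 0.004]
force: [1.3, -1.0, -2.2]
finger_gap: 0.249
```

Run:
```python
from h import *
st();tip()
```

```text
20.72 tcp [0.5515 0.265  0.2433] yawy -11.78 rp [-178.41    2.61] gap 0.249 F [ 1.3 -1.  -2.2] M [ 0.006 -0.038 -0.019] q6 0.49
tip [0.5478 0.261  0.1415] axis [-0.0365 -0.0389 -0.9986] to hole [-0.0003  0.0041]
```

Request:
{"method": "jog_arm", "body": {"motion": [[-0.3,-1,0.1,-4,255],[-0.5,-2,0.1,-6.5,255],[-0.5,-2,0.1,-6.5,255],[-0.5,-2,0.1,-6.5,255],[-0.5,-2,0.1,-6.5,255],[-0.5,-2,0.1,-6.5,255],[-0.5,-2,0.1,-6.5,255],[0,0,0,0,255],[0,0,0,0,255],[0,0,0,0,255]]}}

```text
t: 21.55
tcp_pos: [0.5154, 0.1312, 0.2505]
tool_rot: [0.958, 0.287, -0.026, -0.006]
force: [-0.2, 0.8, -1.9]
finger_gap: 0.252
```

Run:
```python
from h import *
st();tip()
```

```text
21.55 tcp [0.5154 0.1312 0.2505] yawy -56.64 rp [-178.47    2.61] gap 0.252 F [-0.2  0.8 -1.9] M [-0.023 -0.076  0.033] q6 1.03
tip [0.51   0.1309 0.1487] axis [-0.0527 -0.0028 -0.9986] to hole [0.0375 0.1342]
```

Request:
{"method": "jog_arm", "body": {"motion": [[0.2,0.8,0,2,255],[0.3,1.3,0,4,255],[0.3,1.3,0,4,255],[0.3,1.3,0,4,255],[0.3,1.3,0,4,255],[0.3,1.3,0,4,255],[0.3,1.3,0,4,255],[0.3,1.3,0,4,255],[0.3,1.3,0,4,255],[0.3,1.3,0,4,255]]}}

```text
t: 22.38
tcp_pos: [0.5459, 0.2755, 0.2495]
tool_rot: [0.793, 0.609, -0.025, 0.001]
force: [0.8, -0.4, -1.5]
finger_gap: 0.246
```

Request:
{"method": "jog_arm", "body": {"motion": [[0.2,0.5,0,3,255],[0,0,0,2,255],[0,0,0,0,255],[0,0,0,0,255]]}}

```text
t: 22.72
tcp_pos: [0.5472, 0.2924, 0.248]
tool_rot: [0.757, 0.653, -0.023, 0.001]
force: [-0.4, 0.2, -1.0]
finger_gap: 0.247
```

Run:
```python
from h import *
st();tip()
```

```text
22.72 tcp [0.5472 0.2924 0.248 ] yawy -8.46 rp [-178.37    2.07] gap 0.247 F [-0.4  0.2 -1. ] M [ 0.057 -0.019 -0.02 ] q6 0.48
tip [0.5438 0.2892 0.1461] axis [-0.0334 -0.0316 -0.9989] to hole [ 0.0037 -0.0241]
```

Request:
{"method": "jog_arm", "body": {"motion": [[0.1,-0.6,0,-1,255],[0.1,-0.8,-0.5,-1,255],[0.1,-0.7,-0.8,-1,255],[0,-0.3,-0.8,0,255],[0,0,-0.5,0,255],[0,0,0,0,255],[0,0,0,0,255]]}}

```text
t: 23.3
tcp_pos: [0.5495, 0.2653, 0.2181]
tool_rot: [0.776, 0.63, -0.024, -0.0]
force: [-0.0, -0.4, -1.6]
finger_gap: 0.249
```

Run:
```python
from h import *
st();tip(); snap('wrist','w19'); crop('w19',195,110,325,230,5,'c24')
```

```text
23.3 tcp [0.5495 0.2653 0.2181] yawy -11.86 rp [-178.24    2.16] gap 0.249 F [-0.  -0.4 -1.6] M [ 0.049 -0.036 -0.016] q6 0.49
tip [0.5456 0.2622 0.1162] axis [-0.0378 -0.0305 -0.9988] to hole [0.0019 0.0029]
```

View pics/c24.png

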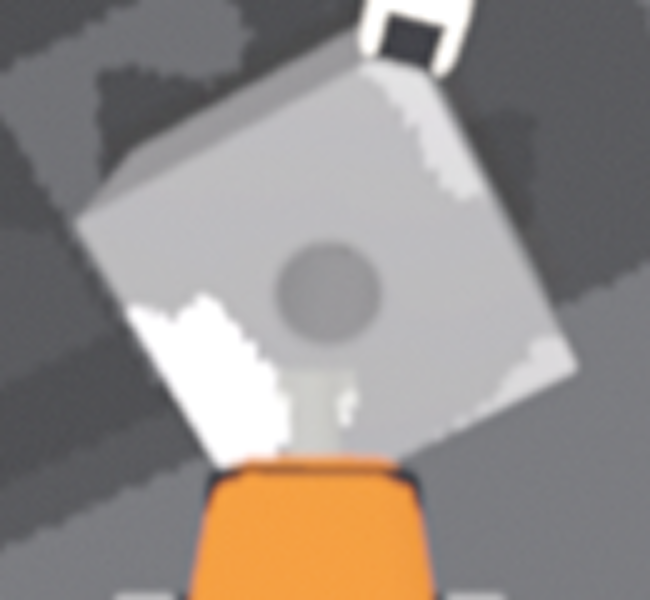

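Run:
```python
from h import *
s=load('w19'); t=px(s,258.2,183.6,.1162); c=px(s,260.2,168,.078); print(t,c,c-t)
```

```text
[0.54701788 0.26539929 0.1162    ] [0.54822544 0.26776652 0.078     ] [ 0.00120756  0.00236723 -0.0382    ]
```

Request:
{"method": "jog_arm", "body": {"motion": [[0.1,0.17,-0.5,0,255],[0,0,-0.8,0,255],[0,0,-0.8,0,255],[0,0,-0.5,0,255],[0,0,0,0,255],[0,0,0,0,255]]}}

```text
t: 23.85
tcp_pos: [0.5508, 0.2679, 0.1895]
tool_rot: [0.776, 0.63, -0.024, -0.0]
force: [0.3, -0.2, -1.6]
finger_gap: 0.245
```

Run:
```python
from h import *
st();tip(); snap('wrist','w20'); crop('w20',195,110,325,230,5,'c25')
```

```text
23.85 tcp [0.5508 0.2679 0.1895] yawy -11.81 rp [-178.28    2.12] gap 0.245 F [ 0.3 -0.2 -1.6] M [ 0.03  -0.008 -0.002] q6 0.5
tip [0.547  0.2649 0.0876] axis [-0.037  -0.03   -0.9989] to hole [0.0005 0.0002]
```

View pics/c25.png

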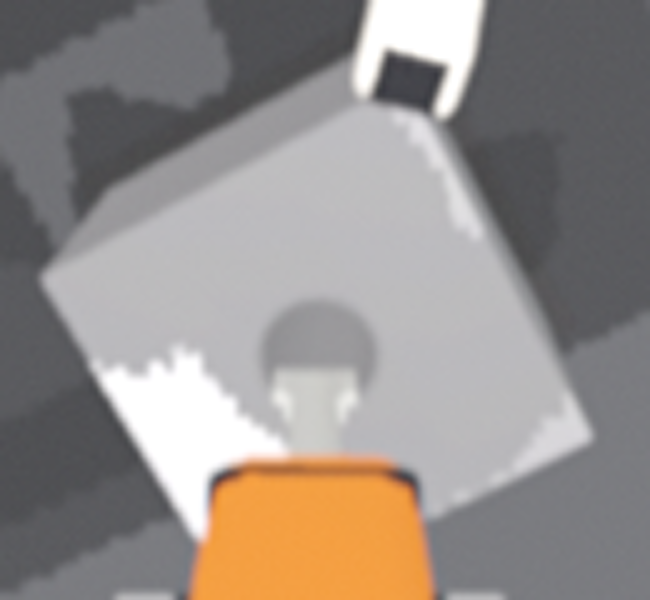

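Request:
{"method": "jog_arm", "body": {"motion": [[0,0,-0.8,0,255],[0,0,-1,0,255],[0,0,-1,0,255],[-0.05,-0.05,-1,0,255],[0,0,-0.8,0,255],[0,0,0,0,255],[0,0,0,0,255]]}}

```text
t: 24.48
tcp_pos: [0.5499, 0.2674, 0.1383]
tool_rot: [0.776, 0.63, -0.024, -0.0]
force: [0.3, -0.5, -1.5]
finger_gap: 0.252
```

Run:
```python
from h import *
st();tip()
```

```text
24.48 tcp [0.5499 0.2674 0.1383] yawy -11.8 rp [-178.26    2.12] gap 0.252 F [ 0.3 -0.5 -1.5] M [-0.025 -0.008 -0.026] q6 0.5
tip [0.5461 0.2643 0.0364] axis [-0.0373 -0.03   -0.9989] to hole [0.0014 0.0008]
```

Remaining about 28 mm; no contact so far.

Request:
{"method": "jog_arm", "body": {"motion": [[0,0,-0.7,0,255],[0,0,-0.7,0,255],[0,0,-0.5,0,255],[0,0,-0.3,0,255],[0,0,0,0,255],[0,0,0,0,255]]}}

```text
t: 24.98
tcp_pos: [0.5504, 0.2675, 0.1141]
tool_rot: [0.776, 0.63, -0.023, 0.0]
force: [0.0, 0.7, -0.6]
finger_gap: 0.25
```

Run:
```python
from h import *
st();tip()
```

```text
24.98 tcp [0.5504 0.2675 0.1141] yawy -11.8 rp [-178.31    2.09] gap 0.25 F [ 0.   0.7 -0.6] M [0.008 0.027 0.   ] q6 0.5
tip [0.5467 0.2645 0.0123] axis [-0.0363 -0.0297 -0.9989] to hole [0.0008 0.0006]
```

Request:
{"method": "jog_arm", "body": {"motion": [[0,0,-0.2,0,255],[0,0,-0.15,0,255],[0,0,0,0,255],[0,0,0,0,255]]}}

```text
t: 25.32
tcp_pos: [0.551, 0.2677, 0.1111]
tool_rot: [0.776, 0.63, -0.023, 0.0]
force: [-0.2, -0.0, -2.0]
finger_gap: 0.249
```

Request:
{"method": "jog_arm", "body": {"motion": [[0,0,-0.1,0,255],[0,0,0,0,255]]}}

```text
t: 25.48
tcp_pos: [0.5513, 0.2678, 0.1106]
tool_rot: [0.776, 0.63, -0.022, 0.001]
force: [0.5, 1.3, -0.8]
finger_gap: 0.249
```

Run:
```python
from h import *
avg(3);tip()
```

```text
25.63 tcp [0.5514 0.2678 0.1106] yawy -11.81 rp [-178.46    2.02] gap 0.247 F [ 1.4 -0.7 -1.9] M [ 0.05  -0.101  0.073] q6 0.5
Mz avg 0.013 0.043 F [ 0.39 -0.13 -1.8 ]
tip [0.548  0.2649 0.0087] axis [-0.0335 -0.0289 -0.999 ] to hole [-0.0005  0.0002]
```

Request:
{"method": "jog_arm", "body": {"motion": [[0,0,-0.05,0,255],[0,0,0,0,170],[0,0,0,0,150],[0,0,0,0,130],[0,0,0,0,115],[0,0,0,0,105],[0,0,0,0,105],[0,0,0,0,105]], "squeeze": 20}}

```text
t: 26.3
tcp_pos: [0.5523, 0.268, 0.111]
tool_rot: [0.776, 0.63, -0.021, 0.001]
force: [-0.0, 0.9, 0.9]
finger_gap: 0.589
```

Run:
```python
from h import *
st(); snap('wrist','w21'); crop('w21',160,80,360,330,3,'c26')
```

```text
26.3 tcp [0.5523 0.268  0.111 ] yawy -11.82 rp [-178.58    1.96] gap 0.589 F [-0.   0.9  0.9] M [ 0.103 -0.019 -0.   ] q6 0.5
```

View pics/c26.png

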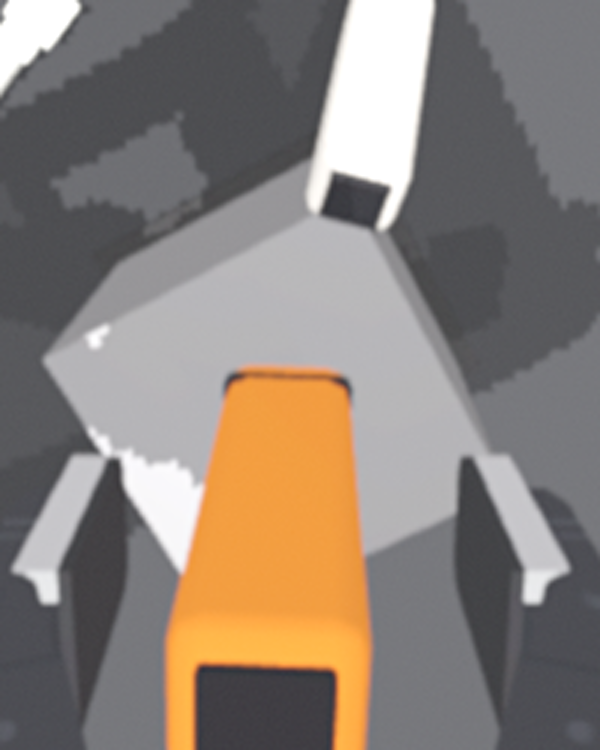

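Request:
{"method": "jog_arm", "body": {"motion": [[-0.1,0,0.5,0,100],[0,0,1,0,100],[0,0,1.5,0,100],[0,0,2,0,100],[0,0,2,0,100],[0,0,2,0,100],[0,0,2,0,100],[0,0,2,0,100],[0,0,2,0,100],[0,0,0,0,100]]}}

```text
t: 27.18
tcp_pos: [0.549, 0.2676, 0.2737]
tool_rot: [0.776, 0.63, -0.021, 0.001]
force: [1.0, 0.0, -0.1]
finger_gap: 0.61
```

Request:
{"method": "jog_arm", "body": {"motion": [[-1,1,0,0,100],[-2,2,0,0,100],[-2,2.5,0,0,100],[-2,2.5,0,0,100],[-1,1,0,0,100],[0,0,0,0,100],[0,0,0,0,100],[0,0,0,0,100]]}}

```text
t: 27.85
tcp_pos: [0.4585, 0.3611, 0.2713]
tool_rot: [0.777, 0.63, -0.024, -0.0]
force: [1.2, 0.4, -0.2]
finger_gap: 0.606
```

Run:
```python
from h import *
st(); snap('side','s22'); snap('top','t22'); crop('s22',100,150,350,340,3,'c27'); crop('t22',230,150,360,260,6,'c28'); crop('t22',95,120,215,240,6,'c29')
```

```text
27.85 tcp [0.4585 0.3611 0.2713] yawy -11.89 rp [-178.27    2.13] gap 0.606 F [ 1.2  0.4 -0.2] M [ 0.007 -0.008 -0.005] q6 0.69
```

View pics/c27.png

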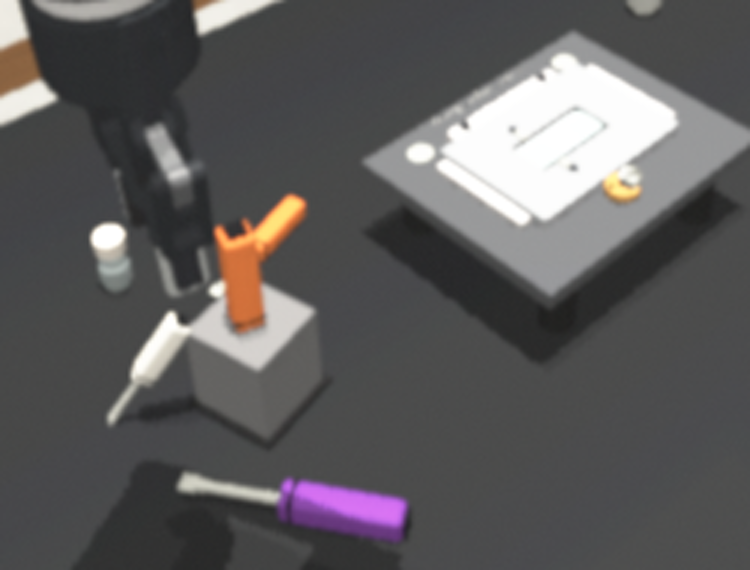

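View pics/c28.png

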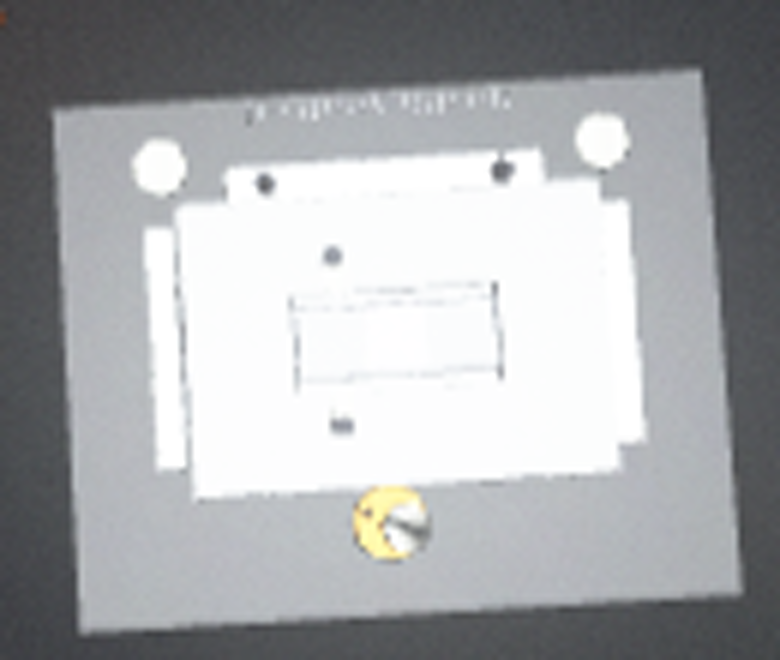

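View pics/c29.png

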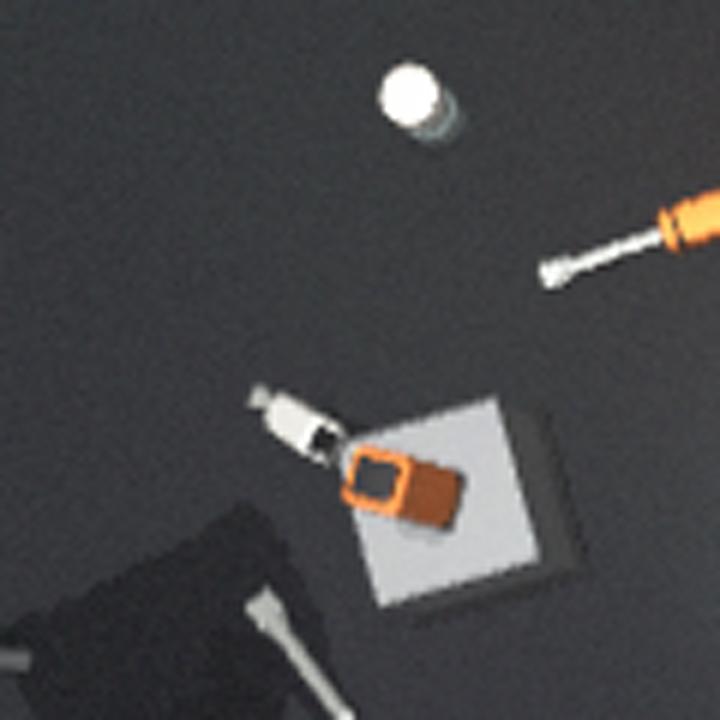

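Run:
```python
from h import *
s=load('t22'); h=np.array([px(s,95+(u-2.5)/6,120+(v-2.5)/6,.163) for u,v in [(362,450),(412,460),(400,512),(346,500)]]).mean(0); print(h)
for u,v in [(156,200),(157,200),(158,199),(158,200),(159,201)]: print(px(s,u,v).round(4))
st(); print(sign_off())
```

```text
[0.55032273 0.26567356 0.163     ]
[0.5495 0.2692 0.1648]
[0.5496 0.2675 0.1635]
[0.5515 0.2646 0.1665]
[0.5495 0.265  0.1646]
[0.5473 0.2625 0.1663]
27.95 tcp [0.4594 0.3606 0.2714] yawy -11.97 rp [-178.3     2.11] gap 0.608 F [-0.6 -0.4  0.2] M [ 0.049  0.005 -0.02 ] q6 0.69
the job is handed in; nothing more can be done
None
```

I clamped the insert, put the driver back in its stand and handed the job in at about 28 s. No verdict was reported.

**Clamping:** I lifted the orange driver out, felt its blade reach the floor of the slot, and turned the eccentric clockwise about 1.0 rad. The driver torque rose from about 0.1 N m running free to about 0.23 N m net, which is inside the snug range. I then backed the blade off to zero torque and lifted it out.

**Last checks:**
- **Insert:** the top view shows it against the locating bar with no visible gap, and the eccentric stayed where I left it. I could not measure the bar force directly; I infer it from the torque.
- **Driver:** it stands in the stand with the shoulder on the top. Its handle top measures 163.5–166.5 mm high against an expected 163, about 3 mm or less from the hole axis. That agrees within the roughly 2 mm camera calibration.
- **Robot:** the gripper is clear of everything. The vial is where it was, but I did not re-measure the slide box or the objective.

**What did not go as expected:**
- The tool tilted 2.5–3° on the way back, so the driver went in slightly tilted. It looks upright since release.
- The three look-alike drivers, which stood on their tips at the start, were lying or leaning at the first look at the stand. I had not touched them.

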